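# Keep the door's hinge set together in the parts tray

## Task

Gather the taken-down door's hinge set into the black parts tray: lay the hinge flat in the plain insert, lay the loose hinge pin down between the guide blocks, lengthwise in their lane, and thread the two spacer rings flat over the post, the wide ring at the bottom and the narrow one on top. The strike plate, the pin punch and the solid cover cap do not belong: leave them lying where they are.

Things in the scene. Friction and masses are not known exactly. Their poses are not given: they have to be found in the camera images.
- hinge_mid (a point): the folded steel door hinge, lying flat: two closed leaves with a row of screw holes and a round knuckle barrel (12 mm thick) along one long edge; 90 mm long (its x), 40 mm wide over all (its y, barrel at +y), 12 mm high, about 200 g. Point at its centre, 6 mm above its underside; z up
- pin_mid (a point): the loose steel hinge pin, lying down: 90 mm long (its x), a 12 mm round rod with a ball head of 20 mm at its +x end and a square nut 20 x 20 x 8 mm at its -x end, so that the rod lies 4 mm clear of the surface; about 90 g. Point at its centre, on the rod's axis, 10 mm above the surface it lies on
- wide_ring_mid (a point): the wide steel spacer ring: outside 56 mm, round hole 28 mm, 16 mm high, lying flat, about 200 g. Point at its centre, 8 mm above its underside; z along its axis
- narrow_ring_mid (a point): the narrow steel spacer ring: outside 40 mm, round hole 28 mm, 16 mm high, lying flat, about 80 g. Point at its centre, 8 mm above its underside; z along its axis
- plain_bin: The plain insert, empty, for the hinge. One of three fixed white inserts, alike outside, side by side in any order in a low black tray: 100 (its x) by 120 mm (its y), walls 4 mm thick and 16 mm high, inner floor 4 mm above its underside. Origin: centre of the underside. 
- guide_bin: The insert for the pin: four grey guide blocks 12 mm high, two at each short wall, leave a central lane 36 mm wide along its y; the middle 64 mm of its length is free of blocks. One of three fixed white inserts, alike outside, side by side in any order in a low black tray: 100 (its x) by 120 mm (its y), walls 4 mm thick and 16 mm high, inner floor 4 mm above its underside. Origin: centre of the underside. 
- post_bin: The insert for the rings: an upright round steel post at its centre, 12 mm thick, rises 44 mm above the inner floor. One of three fixed white inserts, alike outside, side by side in any order in a low black tray: 100 (its x) by 120 mm (its y), walls 4 mm thick and 16 mm high, inner floor 4 mm above its underside. Origin: centre of the underside. 
- strike_plate_mid (a point): a look-alike, to be left alone: a flat steel strike plate, 90 mm (its x) by 40 mm (its y) by 8 mm, with two oblong windows right through it and no barrel. Point at its centre, 4 mm above its underside
- punch_mid (a point): a look-alike, to be left alone: a pin punch, 90 mm long (its x), with a six-sided body 16 mm thick and a thin 6 mm nose at +x. Point half-way along, on its axis, 8 mm above the surface
- cover_cap_mid (a point): a look-alike, to be left alone: a solid round steel cover cap, 48 mm across, 14 mm high, with no hole. Point at its centre, 7 mm above its underside
Mind the look-alikes: they are no part of the job. What is shaped like the part that bears hinge_mid but turquoise is not meant. Leave any red look-alike of the part that bears pin_mid alone.

How it is judged:
At the end, for the whole second after the job is handed in: Hinge flat on the plain insert's floor; pin on the guide insert's floor, within 11 mm of the lane's middle line, 14 mm of its centre, 0.25 rad of its line; rings flat, within 10.5 mm of the post, narrow resting on wide (heights within 4 mm, tilt under 0.1 rad); all released, at rest (x of hinge_mid in the frame of plain_bin between -0.03 and 0.03 m and y of hinge_mid in the frame of plain_bin between -0.04 and 0.04 m and z of hinge_mid in the frame of plain_bin between 0.006 and 0.014 m and angle between the z axis of hinge_mid and the z axis of plain_bin, either way round below 0.1 rad and x of pin_mid in the frame of guide_bin between -0.011 and 0.011 m and y of pin_mid in the frame of guide_bin between -0.014 and 0.014 m and z of pin_mid in the frame of guide_bin between 0.01 and 0.018 m and angle between the x axis of pin_mid and the y axis of guide_bin, either way round below 0.25 rad and horizontal distance between each of wide_ring_mid, narrow_ring_mid and post_bin below 0.0105 m and angle between the z axis of each of wide_ring_mid, narrow_ring_mid and the z axis of post_bin, either way round below 0.1 rad and z of wide_ring_mid in the frame of post_bin between 0.008 and 0.016 m and z of narrow_ring_mid in the frame of post_bin between 0.024 and 0.032 m and linear speed of each of hinge, pin, wide_ring, narrow_ring below 0.02 m/s and angular speed of each of hinge, pin, wide_ring, narrow_ring below 0.3 rad/s); the robot touches nothing.
It fails at once if the strike plate is shifted by more than 30 mm (distance of strike_plate_mid from where it was at the start of the episode above 0.03 m).
It fails at once if the pin punch is shifted by more than 30 mm (distance of punch_mid from where it was at the start of the episode above 0.03 m).
It fails at once if the cover cap is shifted by more than 30 mm (distance of cover_cap_mid from where it was at the start of the episode above 0.03 m).
It also fails if it takes over 99 s, if anything falls off the work surface, if the arm or the gripper's body presses on something with over 40 N, if the wrist force passes 120 N, or if a joint passes its speed limit or range.

## Robot

A 6-joint arm with a two-finger parallel gripper is mounted at the origin on the work surface. World frame = base frame: x ahead of the robot, y to its left, z up, the work surface at z = 0. Lengths are in m, angles in rad, forces in N, time in s.
With the tool pointing down it reaches from about 0.3 to 0.775 m from the base axis. Payload 14.6 kg.
Tool frame: the origin (TCP) lies midway between the tips of the shut fingers; the grasp point (between the pads) lies 19 mm behind it; x points along the fingers, z is the direction in which the jaws open and shut, and the axes are right-handed (so a half turn about x gives the same grasp; the last joint's range is limited). The gripper opens to 85 mm and grips with 20 to 120 N. Pads are 22 mm wide; open, the fingers measure 114 mm over their backs; the gripper's body (76 mm by 85 mm) begins 54 mm behind the grasp point. The pads swing forward as they close: fully open they stand 13 mm farther back than shut.
Start: joints at [1.17, 0.3, 1.521, -0, 1.321, -0.067], TCP at [0.18, 0.52, 0.231] pointing down, gripper open.
Joint ranges: [-3.03, 3.03], [-0.79, 2.21], [0.23, 2.52], [-1.04, 4.18], [0, 3.07], [-2.55, 2.55]. Speed limits (rad/s): [2.22, 2.22, 2.57, 3.14, 3.14, 3.14].

## Interface

Orientations are given as a unit quaternion [w, x, y, z].
In Python, from rig import manip, snapshot, get_calibration gives the robot as it stands.
- The arm moves only by the tool carry_out, never from a script. Its argument "moves" is one flat list of numbers, 7 for each row, row after row: the shift along the tool's x, y, z each as a share of 8 cm, from -1 to 1, then the turn, a rotation vector about the tool's x, y, z each as a share of pi/2 rad, from -1 to 1, then the gripper's target within -1 to 1 (shut at 1, half-way at 0, fully open at -1). A call has 1 to 20 rows; each row is the pose to reach, as a shift and turn from the pose commanded when the call began, along the tool's axes at that moment; what a row does not reach only later rows make up. A row lasts 1/8 s, in which the tool goes at most 62.5 mm and 10.7 degrees, less where a joint would pass 70% of its speed; a pose out of reach is approached as far as the arm can. A call with a number of a shift or a turn outside -1 to 1 is refused whole. A call with a gripper value outside its range is refused whole. The fingers move at their own pace and stop on an object; "force" is the grip in N (left out, the last holds). Time passes only in rows, so rows that repeat a pose let the fingers close. It gives the time, the measured TCP pose, the force and the opening at its end, in the units of the state.
- manip.get_obs(): the state, without advancing time (a new reading comes with each control period).
- snapshot(name): name is "side" or "top"; returns the picture (400x640x3 uint8, red, green, blue); there is no depth.
- get_calibration(name): a dict with "fx", "fy", "cx", "cy" (pixels), "distortion" ([k1, k2, p1, p2, k3] as OpenCV has them; the pictures are not rectified), "rvec" (rotation vector, rad) and "tvec" (3), from world to camera coordinates, as OpenCV has them. Camera axes: x right, y down, z forward; pixel columns grow to the right and rows downward; lengths in m; the calibration is good to about 2 mm. A picture is of the moment at which its call begins. get_calibration takes no time and is no camera call.
- manip.sign_off(): hands the job in, once; it reports no verdict.
The state is a dict: "t": time; "q": joint angles; "qvel": joint speeds; "effort": joint torques, N m; "eef_pos": TCP position; "tool_rot": TCP orientation; "wrist_force": force on the tool from outside, world axes, zero at the start; "wrist_torque": the same for the moment, N m; "grip_width": opening from 0.0 (shut) to 1.0 (fully open).
Only numpy, scipy, OpenCV 4.12 (cv2) and the standard library are available. Lean on these libraries where they do the work, as an engineer would, in place of code of your own. Each camera call takes 0.05 s, during which the arm holds its last target.

## Working session

There is one attempt and no reset: what is moved stays moved. The work goes in short steps, Python scripts to look and compute and a tool call to move; the robot and the scene stay as the last step left them, time stands still between calls to the robot, and variables do not carry over. Pictures are saved under pics/ and viewed, and the job is handed in when it is done.

Besides the shell and the picture viewer there is one more tool, called after "Request:" as name(argument=value, ...) on one line, values as JSON. carry_out: Moves the arm, as the interface text tells. Its arguments: {"type":"object","properties":{"moves":{"type":"array","items":{"type":"number","minimum":-1,"maximum":1}},"force":{"type":"number"}},"required":["moves"]}

```bash
ls; mkdir -p pics
python3 - <<'E'
from rig import manip, snapshot, get_calibration
import cv2
for n in ("top","side"):
    cv2.imwrite(f"pics/{n}0.png",snapshot(n)[:,:,::-1])
    print(n,get_calibration(n))
print(manip.get_obs())
E
```

```text
pics
top {'fx': 391.1582991923135, 'fy': 391.1582991923135, 'cx': 322.6506339000322, 'cy': 196.902604009803, 'distortion': array([0.01535557, 0.        , 0.        , 0.        , 0.        ]), 'rvec': array([ 2.219846  , -2.18249706,  0.04668963]), 'tvec': array([-0.07548085,  0.53850605,  1.02521643])}
side {'fx': 485.95127275464057, 'fy': 485.95127275464057, 'cx': 321.77916014764884, 'cy': 197.05507430134065, 'distortion': array([-0.05919427,  0.        ,  0.        ,  0.        ,  0.        ]), 'rvec': array([ 2.13456973, -0.49479425,  0.24937876]), 'tvec': array([-0.52128046,  0.15727574,  0.97188393])}
{'t': 0.1, 'q': array([ 1.17041904e+00,  3.00411953e-01,  1.52152092e+00,  1.62908475e-05,
        1.32068820e+00, -6.65798992e-02]), 'qvel': array([ 0.00107853, -0.00246533, -0.00155857, -0.00119199, -0.00071386,
        0.00118284]), 'effort': array([ 2.03155854e-03, -5.44374526e+01, -3.62370157e+01, -1.79290447e-05,
        3.06974063e-03,  5.79598577e-05]), 'eef_pos': array([0.18010607, 0.51945567, 0.23077921]), 'tool_rot': array([ 0.57580304, -0.41017456,  0.57642812,  0.40980278]), 'wrist_force': array([-0.17872178, -0.45193967, -0.27312866]), 'wrist_torque': array([-0.00612007, -0.03959134,  0.00394906]), 'grip_width': 1.0042585372895196}
```

View pics/top0.png

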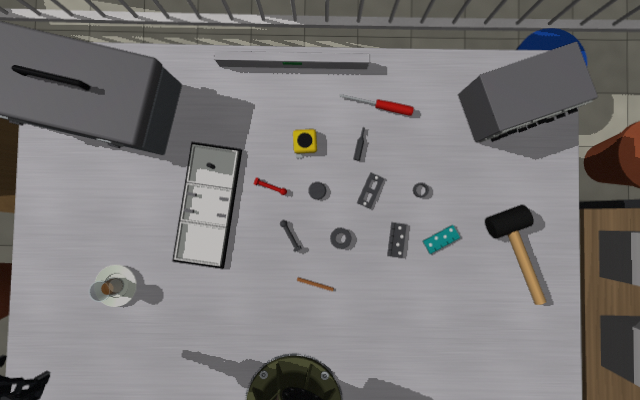

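View pics/side0.png

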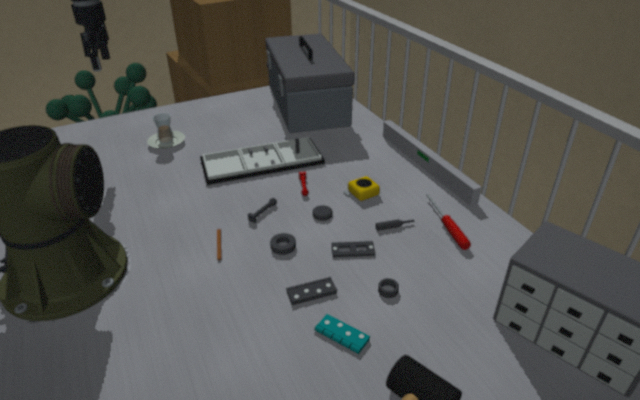

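The parts, in top-view pixels:
- **Hinge:** the dark plate at (398,240) with a row of holes and a barrel. The turquoise one at (441,239) is excluded, and (371,190) is the windowed strike plate.
- **Pin:** the dark one at (291,236). The red one at (270,186) is excluded, and (361,145) is the punch.
- **Rings:** wide at (341,238), narrow at (421,190). The cap is at (318,190).
- **Tray:** post insert at (212,163), guide insert at (207,203), plain insert at (201,243).

I'll confirm these in enlarged crops.

Run:
```python
import cv2,numpy as np
im=cv2.imread("pics/top0.png")
c=im[165:265,260:460]; cv2.imwrite("pics/c1.png",cv2.resize(c,None,fx=4,fy=4,interpolation=cv2.INTER_CUBIC))
c=im[135:275,165:255]; cv2.imwrite("pics/c2.png",cv2.resize(c,None,fx=4,fy=4,interpolation=cv2.INTER_CUBIC))
```

```text
(no output)
```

View pics/c1.png

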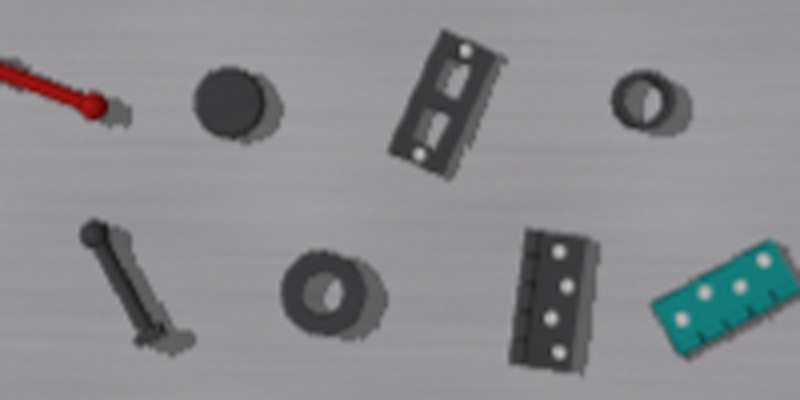

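View pics/c2.png

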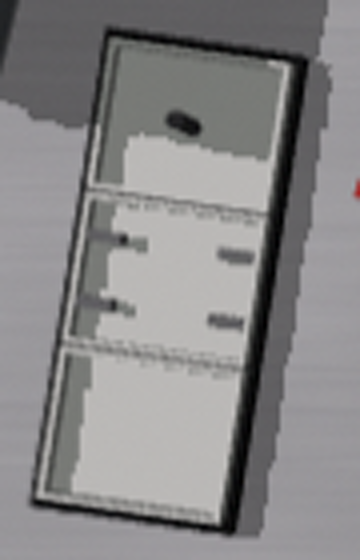

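```bash
cat > h.py <<'E'
import numpy as np,cv2
from rig import get_calibration
def cal(n):
    c=get_calibration(n); K=np.array([[c['fx'],0,c['cx']],[0,c['fy'],c['cy']],[0,0,1]])
    return K,c['distortion'],c['rvec'],c['tvec']
def proj(n,P):
    K,d,r,t=cal(n); return cv2.projectPoints(np.asarray(P,float).reshape(-1,3),r,t,K,d)[0].reshape(-1,2)
def unproj(n,uv,z):
    K,d,r,t=cal(n); uv=np.asarray(uv,float).reshape(-1,1,2)
    p=cv2.undistortPoints(uv,K,d).reshape(-1,2); R=cv2.Rodrigues(r)[0]
    D=np.c_[p,np.ones(len(p))]@R; C=-R.T@t
    return C+D*((z-C[2])/D[:,2])[:,None]
E
python3 - <<'E'
from h import *
im=cv2.imread("pics/top0.png").astype(int); g=im.max(2)
m=(g<80).astype(np.uint8)
n,l,s,c=cv2.connectedComponentsWithStats(m)
for i in range(1,n):
    x,y=c[i]
    if 255<x<460 and 120<y<270 and s[i,4]>20:
        ct,_=cv2.findContours((l==i).astype(np.uint8),0,1)
        r=cv2.minAreaRect(max(ct,key=len)); w=unproj('top',cv2.boxPoints(r),0.012)
        print(c[i].round(1),s[i,4],unproj('top',c[i],0.008).round(4),'sz',np.linalg.norm(w[0]-w[1]).round(3),np.linalg.norm(w[1]-w[2]).round(3))
v=im.copy().astype(np.uint8); v[m>0]=(0,0,255)
cv2.imwrite("pics/m1.png",cv2.resize(v[165:265,260:460],None,fx=4,fy=4,interpolation=0))
im=cv2.imread("pics/side0.png")
cv2.imwrite("pics/s1.png",cv2.resize(im[190:310,230:430],None,fx=4,fy=4,interpolation=2))
cv2.imwrite("pics/s2.png",cv2.resize(im[125:190,190:340],None,fx=5,fy=5,interpolation=2))
E
```

```text
[359.3 146.9] 171 [[ 0.6751 -0.1619  0.008 ]] sz 0.088 0.017
[304.4 139.8] 163 [[ 0.6916 -0.0151  0.008 ]] sz 0.036 0.036
[370.2 190.5] 332 [[ 0.5591 -0.1926  0.008 ]] sz 0.087 0.04
[317.3 190.3] 237 [[ 0.5571 -0.0518  0.008 ]] sz 0.045 0.043
[420.4 189.8] 96 [[ 0.5633 -0.3259  0.008 ]] sz 0.04 0.034
[290.3 235.1] 175 [[0.4371 0.0176 0.008 ]] sz 0.02 0.087
[396.3 239.9] 438 [[ 0.4294 -0.2629  0.008 ]] sz 0.088 0.039
[340.8 238. ] 249 [[ 0.4318 -0.1162  0.008 ]] sz 0.052 0.052
```

View pics/m1.png

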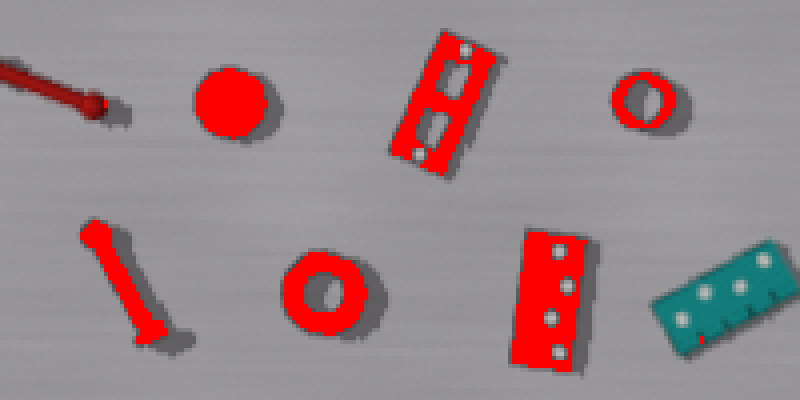

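View pics/s1.png

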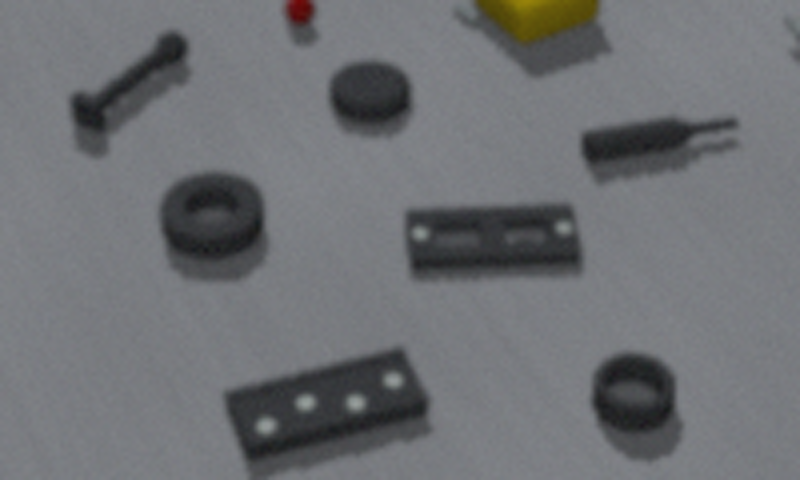

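View pics/s2.png

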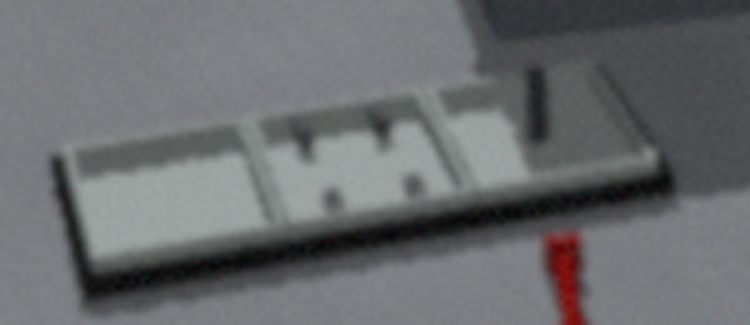

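```bash
cat > fit.py <<'E'
from h import *
from scipy.optimize import minimize,least_squares
def circ(r,z,n=32,c=(0,0)):
    a=np.linspace(0,2*np.pi,n,endpoint=False); return np.c_[c[0]+r*np.cos(a),c[1]+r*np.sin(a),0*a+z]
def ring(R,h): return [np.r_[circ(R,0),circ(R,h)]]
def box(x0,x1,y0,y1,z0,z1): return np.array([[x,y,z] for x in(x0,x1) for y in(y0,y1) for z in(z0,z1)])
def sph(r,c):
    p=[]
    for e in np.linspace(-np.pi/2,np.pi/2,9): p.append(circ(r*np.cos(e),c[2]+r*np.sin(e),16,c[:2]))
    return np.vstack(p)
def rod(r,x0,x1,z):
    a=np.linspace(0,2*np.pi,16); return np.vstack([np.c_[0*a+x,r*np.cos(a),z+r*np.sin(a)] for x in(x0,x1)])
M={'hinge':[box(-.045,.045,-.02,.02,0,.012)],
 'pin':[rod(.006,-.04,.03,.01),sph(.010,(.035,0,.01)),box(-.045,-.037,-.01,.01,0,.02)],
 'wide':ring(.028,.016),'narrow':ring(.020,.016),'cap':ring(.024,.014)}
def world(parts,p,z0=0):
    c,s=np.cos(p[2]),np.sin(p[2]);R=np.array([[c,-s,0],[s,c,0],[0,0,1]])
    return [q@R.T+[p[0],p[1],z0] for q in parts]
def render(n,parts,p,win,k=4,z0=0):
    u0,v0,w,h=win;im=np.zeros((h*k,w*k),np.uint8)
    for q in world(parts,p,z0):
        uv=(proj(n,q)-[u0,v0]+.5)*k-.5
        cv2.fillConvexPoly(im,cv2.convexHull(np.round(uv*16).astype(np.int32)),255,shift=4)
    return cv2.resize(im,(w,h),interpolation=cv2.INTER_AREA)/255.
def mask(im,n,p,thr,r=28,lo=None):
    u,v=proj(n,[p[0],p[1],.008])[0]
    win=(int(u)-r,int(v)-r,2*r,2*r)
    g=im[win[1]:win[1]+2*r,win[0]:win[0]+2*r].max(2)
    m=(g<thr).astype(np.uint8); k,l,s,c=cv2.connectedComponentsWithStats(m)
    best=min(range(1,k),key=lambda i:np.hypot(*(c[i]-r))-0.2*min(s[i,4],100))
    m=(l==best).astype(np.uint8); ct,_=cv2.findContours(m,0,1)
    f=np.zeros_like(m);cv2.drawContours(f,ct,-1,1,-1); return f,win
def fit(name,ims,p0,thr={'top':80,'side':78},z0=0,views=('top','side')):
    ms={n:mask(ims[n],n,p0,thr[n]) for n in views}
    def cost(p): return sum(np.abs(render(n,M[name],p,w,z0=z0)-f).sum() for n,(f,w) in ms.items())
    r=minimize(cost,p0,method='Nelder-Mead',options=dict(initial_simplex=np.array([p0]+[np.add(p0,d) for d in ((.008,0,0),(0,.008,0),(0,0,.15))]),xatol=1e-4,fatol=.05))
    return r.x,r.fun,{n:int(m[0].sum()) for n,m in ms.items()}
E
python3 - <<'E'
from fit import *
ims={n:cv2.imread(f"pics/{n}0.png") for n in('top','side')}
# headings: hinge barrel on left side (+y world)
H={'hinge':(.4294,-.2629,-.1),'pin':(.437,.0176,.45),'wide':(.432,-.116,0),'narrow':(.563,-.326,0),'cap':(.557,-.052,0)}
for k,p in H.items():
    for v in (('top',),('side',),('top','side')):
        x,f,a=fit(k,ims,p,views=v); print(k,v,x.round(4),round(f,1),a)
# tray
T=np.array([[110,38],[296,62],[218,527],[38,500]])/4+[164.6,134.6]
S=np.array([[68,150],[90,272],[655,155],[600,65]])/5+[189.6,124.6]
for z in (.016,.019,.022):
    w=unproj('top',T,z); s=unproj('side',S,z)
    print(z,w[:,:2].round(4).tolist(),s[:,:2].round(4).tolist(),np.linalg.norm(w-np.roll(w,-1,0),axis=1).round(3),np.linalg.norm(s-np.roll(s,-1,0),axis=1).round(3))
E
```

```text
hinge ('top',) [ 0.4298 -0.2639 -0.1118] 60.5 {'top': 500}
hinge ('side',) [ 0.4285 -0.2664 -0.1164] 83.4 {'side': 889}
hinge ('top', 'side') [ 0.4289 -0.2652 -0.1267] 151.4 {'top': 500, 'side': 889}
pin ('top',) [0.4384 0.0182 0.5212] 26.0 {'top': 175}
pin ('side',) [0.4361 0.0173 0.5309] 38.6 {'side': 223}
pin ('top', 'side') [0.437  0.0178 0.5318] 70.3 {'top': 175, 'side': 223}
wide ('top',) [ 0.4323 -0.1157  0.1546] 35.1 {'top': 334}
wide ('side',) [ 0.4307 -0.1174  0.1514] 43.5 {'side': 476}
wide ('top', 'side') [ 0.4319 -0.117   0.1161] 85.9 {'top': 334, 'side': 476}
narrow ('top',) [ 0.5632 -0.3253  0.0839] 32.5 {'top': 173}
narrow ('side',) [ 0.5621 -0.3264 -0.0207] 42.5 {'side': 339}
narrow ('top', 'side') [ 0.5625 -0.326   0.0742] 75.5 {'top': 173, 'side': 339}
cap ('top',) [ 0.5566 -0.0519  0.1339] 28.9 {'top': 237}
cap ('side',) [ 0.5552 -0.0546  0.0848] 49.1 {'side': 259}
cap ('top', 'side') [ 0.5558 -0.0522  0.2131] 80.9 {'top': 237, 'side': 259}
0.016 [[0.6734, 0.2813], [0.6597, 0.1582], [0.3533, 0.2011], [0.3691, 0.3188]] [[0.3735, 0.324], [0.3518, 0.196], [0.6604, 0.1736], [0.6772, 0.2818]] [0.124 0.309 0.119 0.307] [0.13  0.309 0.109 0.307]
0.019 [[0.6729, 0.2803], [0.6592, 0.1575], [0.3538, 0.2003], [0.3694, 0.3176]] [[0.3725, 0.3186], [0.351, 0.1912], [0.6582, 0.1689], [0.6749, 0.2766]] [0.124 0.308 0.118 0.306] [0.129 0.308 0.109 0.305]
0.022 [[0.6724, 0.2793], [0.6587, 0.1569], [0.3542, 0.1996], [0.3698, 0.3165]] [[0.3716, 0.3132], [0.3501, 0.1864], [0.6559, 0.1642], [0.6726, 0.2714]] [0.123 0.308 0.118 0.305] [0.129 0.307 0.108 0.304]
```

```bash
cat > tray.py <<'E'
from fit import *
def tray(c,yaw,pitch,z0):
    c_,s_=np.cos(yaw),np.sin(yaw); R=np.array([[c_,-s_,0],[s_,c_,0],[0,0,1]])
    out=[]
    for i in(-1,0,1):
        q=np.array([[-.05,-.06,.016],[.05,-.06,.016],[.05,.06,.016],[-.05,.06,.016],[-.05,-.06,.016]])
        out.append(q+[i*pitch,0,0])
        out.append((q*[.92,.933,0]+[i*pitch,0,.004]))
    out.append(circ(.006,.004)+[pitch,0,0]);out.append(circ(.006,.048)+[pitch,0,0])
    return [o@R.T+[*c,z0] for o in out]
E
python3 - <<'E'
from tray import *
L=tray((.514,.239),-.128,.1025,.003)
for n,w,k in(('top',(165,135,90,140),5),('side',(190,125,150,65),5)):
    im=cv2.imread(f"pics/{n}0.png"); u,v,a,b=w
    e=cv2.resize(im[v:v+b,u:u+a],None,fx=k,fy=k,interpolation=2)
    for j,q in enumerate(L):
        uv=((proj(n,q)-[u,v]+.5)*k-.5)
        cv2.polylines(e,[np.round(uv).astype(int)],False,(0,0,255) if j%2==0 else(255,0,0),1)
    cv2.imwrite(f"pics/tr_{n}.png",cv2.resize(e,None,fx=.85,fy=.85) if n=='top' else e)
E
```

```text
(no output)
```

View pics/tr_top.png

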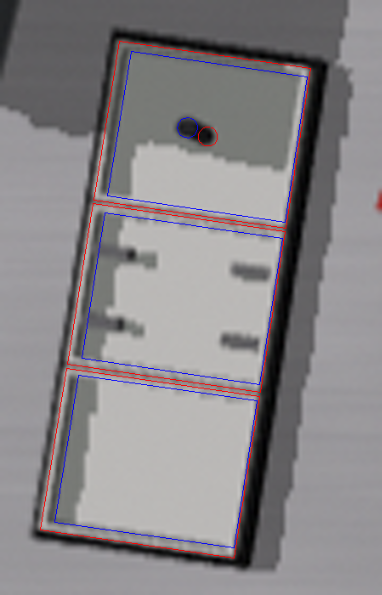

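View pics/tr_side.png

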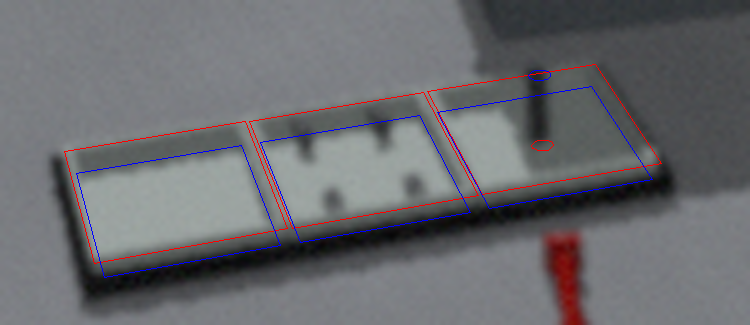

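```bash
cat > go.py <<'E'
# usage: go.py x y z jawyaw(rad)  -> shares of shift/turn from the present measured pose
import sys; from h import *
from rig import manip
from scipy.spatial.transform import Rotation as Ro
def st():
    o=manip.get_obs(); w=o['tool_rot']; return o,Ro.from_quat([w[1],w[2],w[3],w[0]])
o,R=st(); A=R.as_matrix()
print('t',round(o['t'],2),'pos',o['eef_pos'].round(4),'jaw yaw',round(np.arctan2(A[1,2],A[0,2]),3),'x',A[:,0].round(3),'q1,q6',o['q'][[0,5]].round(2),'w',round(o['grip_width'],3),'F',o['wrist_force'].round(1))
if len(sys.argv)>4:
    x,y,z,f=map(float,sys.argv[1:5]); d=A.T@(np.array([x,y,z])-o['eef_pos'])/.08
    c=min((f+k*np.pi for k in(-1,0,1)),key=lambda a:abs(np.angle(np.exp(1j*(a-np.arctan2(A[1,2],A[0,2]))))))
    Z=np.array([np.cos(c),np.sin(c),0]);X=np.array([0,0,-1.]);T=np.c_[X,np.cross(Z,X),Z]
    r=Ro.from_matrix(A.T@T).as_rotvec()/(np.pi/2)
    print('shift',d.round(3),'turn',r.round(3))
E
python3 go.py .437 .018 .12 2.10
```

```text
t 0.1 pos [0.1801 0.5195 0.2308] jaw yaw 1.237 x [-0.    -0.001 -1.   ] q1,q6 [ 1.17 -0.07] w 1.004 F [-0.2 -0.5 -0.3]
shift [ 1.389 -5.088 -4.869] turn [-0.549 -0.001 -0.   ]
```

```bash
python3 go.py .432 -.117 .08 .785
```

```text
t 0.1 pos [0.1801 0.5195 0.2308] jaw yaw 1.237 x [-0.    -0.001 -1.   ] q1,q6 [ 1.17 -0.07] w 1.004 F [-0.2 -0.5 -0.3]
shift [ 1.891 -5.582 -6.483] turn [ 0.288 -0.001  0.   ]
```

Request:
carry_out(moves=[0.1, -0.5, -0.5, 0.12, 0, 0, -1, 0.2, -0.9, -1, 0.24, 0, 0, -1, 0.3, -0.9, -1, 0.288, 0, 0, -1], force=50)

```text
t: 0.48
eef_pos: [0.2228, 0.4183, 0.2071]
tool_rot: [0.654, -0.268, 0.654, 0.268]
wrist_force: [0.2, 1.1, -0.3]
grip_width: 0.998
```

```bash
python3 go.py .432 -.117 .08 .785
```

```text
t 0.47 pos [0.2228 0.4183 0.2071] jaw yaw 0.778 x [ 0. -0. -1.] q1,q6 [1.   0.23] w 0.998 F [ 0.2  1.1 -0.3]
shift [ 1.592 -6.601 -2.833] turn [-0.004 -0.     0.   ]
```

Request:
carry_out(moves=[0.1, -0.6, -0.25, 0, 0, 0, -1, 0.2, -1, -0.43, 0, 0, 0, -1])

```text
t: 0.72
eef_pos: [0.2544, 0.338, 0.1908]
tool_rot: [0.653, -0.27, 0.654, 0.27]
wrist_force: [-0.2, 0.7, 0.0]
grip_width: 1.002
```

Request:
carry_out(moves=[0.1, -0.6, -0.25, 0, 0, 0, -1, 0.2, -1, -0.43, 0, 0, 0, -1])

```text
t: 0.98
eef_pos: [0.2867, 0.2569, 0.1749]
tool_rot: [0.653, -0.27, 0.654, 0.27]
wrist_force: [0.9, 0.0, -1.1]
grip_width: 1.001
```

Request:
carry_out(moves=[0.1, -0.6, -0.25, 0, 0, 0, -1, 0.2, -1, -0.43, 0, 0, 0, -1])

```text
t: 1.23
eef_pos: [0.3189, 0.176, 0.159]
tool_rot: [0.653, -0.27, 0.653, 0.27]
wrist_force: [-0.5, 0.9, 0.2]
grip_width: 0.999
```

Request:
carry_out(moves=[0.1, -0.6, -0.25, 0, 0, 0, -1, 0.2, -1, -0.43, 0, 0, 0, -1])

```text
t: 1.48
eef_pos: [0.3511, 0.0951, 0.143]
tool_rot: [0.654, -0.27, 0.653, 0.27]
wrist_force: [0.6, 0.8, 0.1]
grip_width: 0.999
```

Request:
carry_out(moves=[0.1, -0.6, -0.25, 0, 0, 0, -1, 0.2, -1, -0.43, 0, 0, 0, -1])

```text
t: 1.72
eef_pos: [0.3833, 0.0141, 0.127]
tool_rot: [0.654, -0.27, 0.654, 0.27]
wrist_force: [-0.0, 0.1, -0.3]
grip_width: 1.002
```

```bash
python3 go.py .432 -.117 .08 .785
```

```text
t 1.73 pos [0.3833 0.0141 0.127 ] jaw yaw 0.784 x [ 0. -0. -1.] q1,q6 [-0.06 -0.84] w 1.002 F [-0.   0.1 -0.3]
shift [ 0.587 -1.59  -0.725] turn [-0.001 -0.     0.   ]
```

Request:
carry_out(moves=[0.3, -0.6, -0.4, 0, 0, 0, -1, 0.59, -1, -0.73, 0, 0, 0, -1])

```text
t: 1.98
eef_pos: [0.3983, -0.084, 0.0794]
tool_rot: [0.654, -0.27, 0.653, 0.27]
wrist_force: [0.8, 0.2, -0.1]
grip_width: 1.002
```

Request:
carry_out(moves=[0, -0.59, 0, 0, 0, 0, -1, 0, -0.59, 0, 0, 0, 0, -1, 0, -0.59, 0, 0, 0, 0, -1])

```text
t: 2.35
eef_pos: [0.4309, -0.1151, 0.0797]
tool_rot: [0.653, -0.27, 0.654, 0.271]
wrist_force: [0.7, -0.2, -0.4]
grip_width: 1.002
```

```bash
python3 go.py .432 -.117 .003 .785
python3 - <<'E'
from rig import snapshot; import cv2
a=snapshot('top')[180:280,270:430,::-1]; b=snapshot('side')[150:300,180:400,::-1]
cv2.imwrite('pics/a1.png',cv2.resize(a,None,fx=4,fy=4)); cv2.imwrite('pics/a2.png',cv2.resize(b,None,fx=3.5,fy=3.5))
E
```

```text
t 2.35 pos [ 0.4309 -0.1151  0.0797] jaw yaw 0.784 x [-0.001  0.    -1.   ] q1,q6 [-0.34 -1.13] w 1.002 F [ 0.7 -0.2 -0.4]
shift [ 0.959 -0.028 -0.007] turn [-0.    -0.    -0.001]
```

View pics/a2.png

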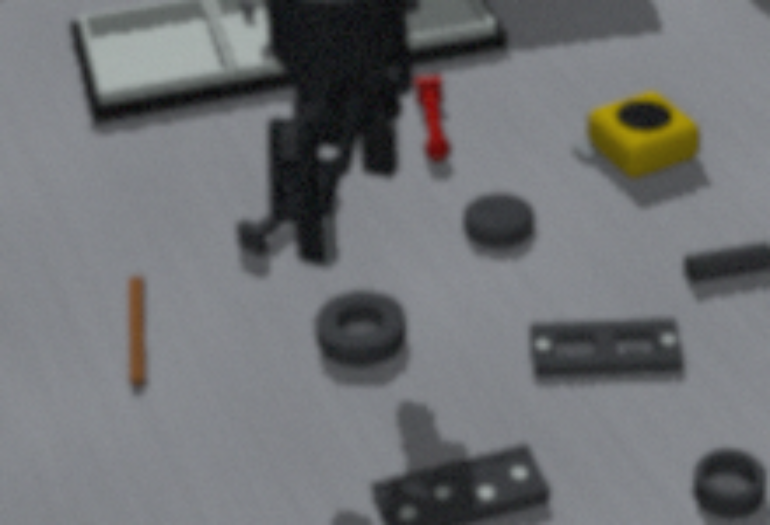

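Request:
carry_out(moves=[0.5, -0.03, -0.01, 0, 0, 0, -1, 0.8, -0.03, -0.01, 0, 0, 0, -1, 0.95, -0.03, -0.01, 0, 0, 0, -1, 0.95, -0.03, -0.01, 0, 0, 0, -1])

```text
t: 2.95
eef_pos: [0.4324, -0.1173, 0.004]
tool_rot: [0.653, -0.27, 0.654, 0.271]
wrist_force: [0.0, 0.4, 1.0]
grip_width: 0.998
```

Request:
carry_out(moves=[0, 0, 0, 0, 0, 0, 0, 0, 0, 0, 0, 0, 0, 1, 0, 0, 0, 0, 0, 0, 1, 0, 0, 0, 0, 0, 0, 1, 0, 0, 0, 0, 0, 0, 1, 0, 0, 0, 0, 0, 0, 1], force=50)

```text
t: 3.7
eef_pos: [0.4331, -0.1178, 0.0056]
tool_rot: [0.654, -0.271, 0.653, 0.27]
wrist_force: [-5.6, 2.5, 18.8]
grip_width: 0.622
```

Request:
carry_out(moves=[-0.3, 0, 0, 0, 0, 0, 1, -0.9, 0, 0, 0, 0, 0, 1, -1, 0, 0, 0, 0, 0, 1, -1, 0, 0, 0, 0, 0, 1])

```text
t: 4.2
eef_pos: [0.4326, -0.1177, 0.0841]
tool_rot: [0.654, -0.271, 0.653, 0.27]
wrist_force: [0.8, 0.7, -3.1]
grip_width: 0.622
```

```bash
python3 go.py .6157 .2259 .12 .785
python3 - <<'E'
from rig import snapshot; import cv2
b=snapshot('side')[130:280,180:400,::-1]
cv2.imwrite('pics/a3.png',cv2.resize(b,None,fx=3.5,fy=3.5))
E
```

```text
t 4.2 pos [ 0.4326 -0.1177  0.0841] jaw yaw 0.785 x [ 0.001 -0.    -1.   ] q1,q6 [-0.35 -1.13] w 0.622 F [ 0.8  0.7 -3.1]
shift [-0.448  1.421  4.654] turn [-0.  0.  0.]
```

View pics/a3.png

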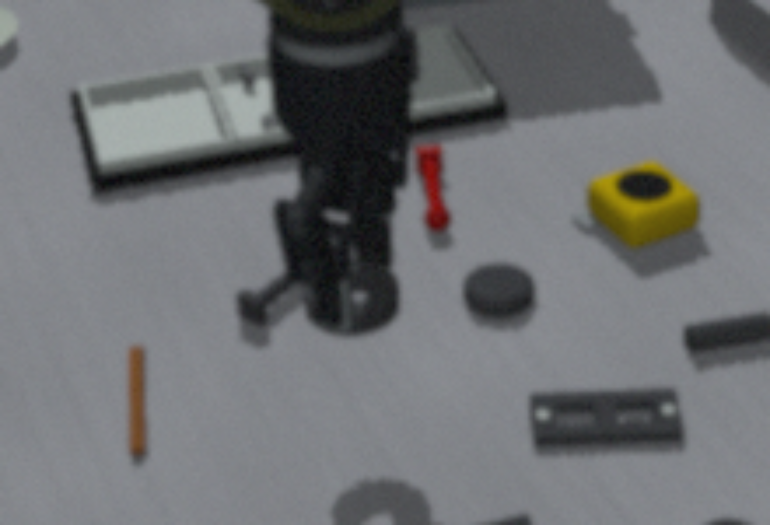

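Request:
carry_out(moves=[-0.3, 0.15, 0.5, 0, 0, 0, 1, -0.45, 0.28, 0.93, 0, 0, 0, 1])

```text
t: 4.5
eef_pos: [0.4696, -0.0484, 0.1196]
tool_rot: [0.653, -0.27, 0.654, 0.27]
wrist_force: [-0.5, -0.7, -2.3]
grip_width: 0.621
```

Request:
carry_out(moves=[0, 0.15, 0.5, 0, 0, 0, 1, 0, 0.28, 0.93, 0, 0, 0, 1])

```text
t: 4.75
eef_pos: [0.5062, 0.0205, 0.1185]
tool_rot: [0.653, -0.27, 0.654, 0.271]
wrist_force: [1.2, -0.6, -1.7]
grip_width: 0.62
```

Request:
carry_out(moves=[0, 0.15, 0.5, 0, 0, 0, 1, 0, 0.28, 0.93, 0, 0, 0, 1])

```text
t: 5.0
eef_pos: [0.543, 0.0889, 0.1182]
tool_rot: [0.652, -0.27, 0.654, 0.271]
wrist_force: [0.5, -0.5, -1.6]
grip_width: 0.622
```

Request:
carry_out(moves=[0, 0.15, 0.5, 0, 0, 0, 1, 0, 0.28, 0.93, 0, 0, 0, 1])

```text
t: 5.25
eef_pos: [0.5798, 0.1573, 0.1179]
tool_rot: [0.652, -0.27, 0.654, 0.271]
wrist_force: [0.2, -0.4, -1.5]
grip_width: 0.619
```

Request:
carry_out(moves=[0, 0.15, 0.5, 0, 0, 0, 1, 0, 0.28, 0.93, 0, 0, 0, 1, 0, 0.28, 0.93, 0, 0, 0, 1])

```text
t: 5.62
eef_pos: [0.6164, 0.2261, 0.1173]
tool_rot: [0.652, -0.271, 0.654, 0.271]
wrist_force: [-0.4, -0.5, -2.0]
grip_width: 0.624
```

```bash
python3 go.py .6157 .2259 .065 .785
python3 - <<'E'
from rig import snapshot; import cv2
b=snapshot('side')[60:200,200:400,::-1]; a=snapshot('top')[100:240,150:300,::-1]
cv2.imwrite('pics/a4.png',cv2.resize(b,None,fx=3.5,fy=3.5));cv2.imwrite('pics/a5.png',cv2.resize(a,None,fx=3.5,fy=3.5))
E
```

```text
t 5.62 pos [0.6164 0.2261 0.1173] jaw yaw 0.787 x [-0.003 -0.001 -1.   ] q1,q6 [ 0.3  -0.49] w 0.624 F [-0.4 -0.5 -2. ]
shift [ 0.654  0.003 -0.006] turn [ 0.001 -0.002 -0.001]
```

View pics/a4.png

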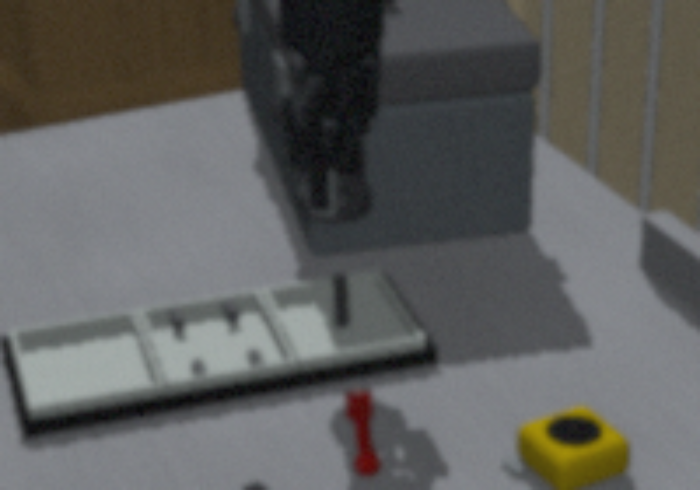

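View pics/a5.png

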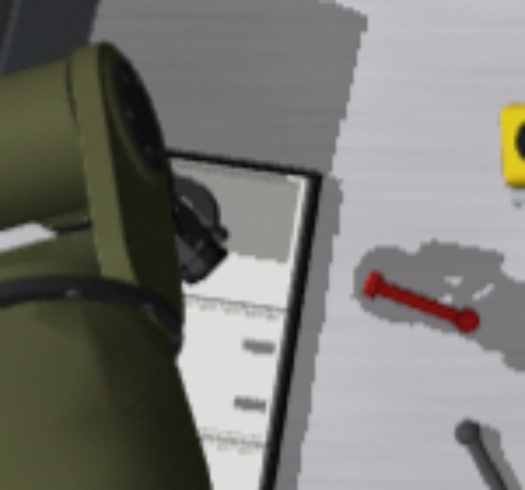

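Request:
carry_out(moves=[0.4, 0, 0, 0, 0, 0, 1, 0.7, 0, 0, 0, 0, 0, 1, 0.8, 0, 0, 0, 0, 0, 1, 0.9, 0, 0, 0, 0, 0, 1, 0.9, 0, 0, 0, 0, 0, 1])

```text
t: 6.35
eef_pos: [0.6167, 0.2242, 0.0482]
tool_rot: [0.653, -0.27, 0.653, 0.27]
wrist_force: [-0.1, 0.4, -2.0]
grip_width: 0.619
```

```bash
python3 go.py .6157 .2259 .014 .785
python3 - <<'E'
from rig import snapshot; import cv2
b=snapshot('side')[90:190,220:360,::-1]
cv2.imwrite('pics/a6.png',cv2.resize(b,None,fx=5,fy=5))
E
```

```text
t 6.35 pos [0.6167 0.2242 0.0482] jaw yaw 0.784 x [-0. -0. -1.] q1,q6 [ 0.29 -0.49] w 0.619 F [-0.1  0.4 -2. ]
shift [0.427 0.024 0.006] turn [-0. -0. -0.]
```

View pics/a6.png

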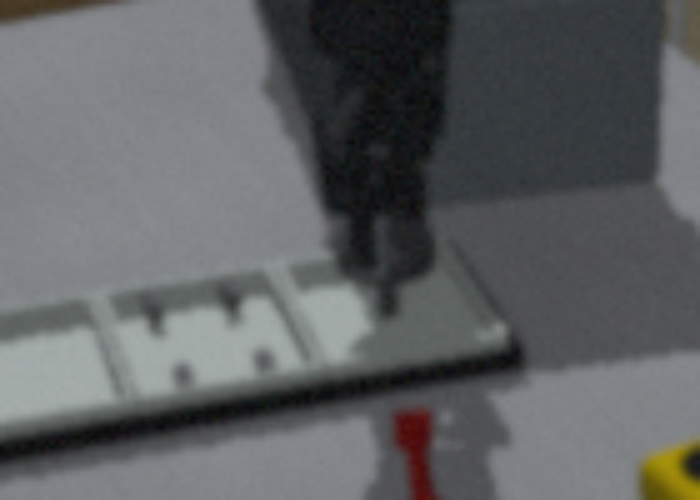

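Request:
carry_out(moves=[0.2, 0.02, 0, 0, 0, 0, 1, 0.36, 0.02, 0, 0, 0, 0, 1, 0.4, 0.02, 0, 0, 0, 0, 1, 0.42, 0.02, 0, 0, 0, 0, 1, 0.42, 0.02, 0, 0, 0, 0, 1])

```text
t: 7.02
eef_pos: [0.6158, 0.2256, 0.0149]
tool_rot: [0.654, -0.27, 0.653, 0.27]
wrist_force: [-1.6, -0.9, 1.9]
grip_width: 0.615
```

Request:
carry_out(moves=[0, 0, 0, 0, 0, 0, -0.5, 0, 0, 0, 0, 0, 0, -0.5, 0, 0, 0, 0, 0, 0, -0.5, -0.3, 0, 0, 0, 0, 0, -0.5, -0.8, 0, 0, 0, 0, 0, -0.5, -1, 0, 0, 0, 0, 0, -0.5, -1, 0, 0, 0, 0, 0, -0.5])

```text
t: 7.9
eef_pos: [0.6159, 0.2256, 0.0951]
tool_rot: [0.654, -0.27, 0.653, 0.27]
wrist_force: [-0.7, 0.6, -0.5]
grip_width: 0.751
```

```bash
python3 go.py .5625 -.326 .10 .785
python3 - <<'E'
from rig import snapshot; import cv2
b=snapshot('side')[90:190,220:360,::-1]
cv2.imwrite('pics/a7.png',cv2.resize(b,None,fx=5,fy=5))
E
```

```text
t 7.9 pos [0.6159 0.2256 0.0951] jaw yaw 0.785 x [ 0.001  0.    -1.   ] q1,q6 [ 0.3  -0.49] w 0.751 F [-0.7  0.6 -0.5]
shift [-0.066 -4.408 -5.344] turn [-0.     0.001  0.   ]
```

View pics/a7.png

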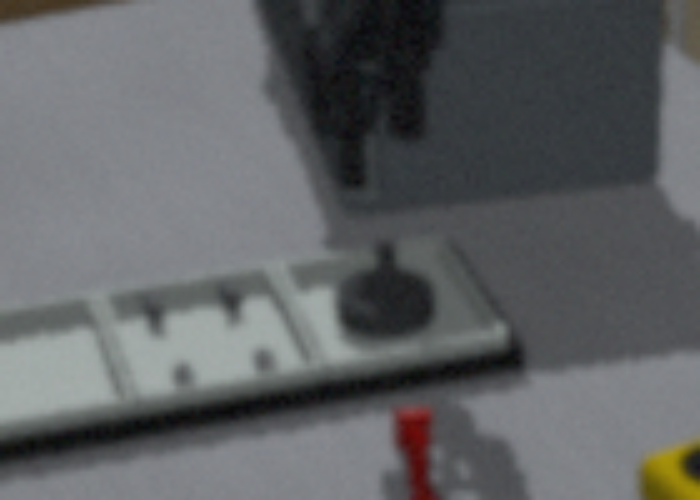

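Request:
carry_out(moves=[-0.1, -0.35, -0.45, 0, 0, 0, -0.6, -0.1, -0.73, -0.89, 0, 0, 0, -0.6])

```text
t: 8.2
eef_pos: [0.6056, 0.1331, 0.1009]
tool_rot: [0.653, -0.271, 0.654, 0.271]
wrist_force: [0.7, -0.1, 0.3]
grip_width: 0.804
```

Request:
carry_out(moves=[0, -0.35, -0.45, 0, 0, 0, -0.6, 0, -0.73, -0.89, 0, 0, 0, -0.6])

```text
t: 8.45
eef_pos: [0.5962, 0.0409, 0.1006]
tool_rot: [0.652, -0.27, 0.654, 0.271]
wrist_force: [0.9, -0.7, -0.3]
grip_width: 0.801
```

Request:
carry_out(moves=[0, -0.35, -0.45, 0, 0, 0, -0.6, 0, -0.73, -0.89, 0, 0, 0, -0.6])

```text
t: 8.7
eef_pos: [0.5872, -0.0506, 0.1007]
tool_rot: [0.653, -0.27, 0.654, 0.271]
wrist_force: [-0.3, 0.2, 0.0]
grip_width: 0.796
```

Request:
carry_out(moves=[0, -0.35, -0.45, 0, 0, 0, -0.6, 0, -0.73, -0.89, 0, 0, 0, -0.6])

```text
t: 8.95
eef_pos: [0.5781, -0.1422, 0.1007]
tool_rot: [0.653, -0.27, 0.654, 0.271]
wrist_force: [0.5, 0.2, -0.3]
grip_width: 0.801
```

Request:
carry_out(moves=[0, -0.35, -0.45, 0, 0, 0, -0.6, 0, -0.73, -0.89, 0, 0, 0, -0.6])

```text
t: 9.2
eef_pos: [0.569, -0.2338, 0.1006]
tool_rot: [0.653, -0.27, 0.654, 0.271]
wrist_force: [0.6, -0.1, 0.3]
grip_width: 0.802
```

Request:
carry_out(moves=[0, -0.35, -0.45, 0, 0, 0, -0.6, 0, -0.73, -0.89, 0, 0, 0, -0.6, 0, -0.73, -0.89, 0, 0, 0, -0.6])

```text
t: 9.57
eef_pos: [0.5594, -0.3267, 0.1002]
tool_rot: [0.653, -0.269, 0.654, 0.27]
wrist_force: [-0.2, -0.5, -0.8]
grip_width: 0.798
```

```bash
python3 go.py .5625 -.326 .007 .785
```

```text
t 9.57 pos [ 0.5594 -0.3267  0.1002] jaw yaw 0.781 x [-0.002  0.001 -1.   ] q1,q6 [-0.59 -1.37] w 0.798 F [-0.2 -0.5 -0.8]
shift [ 1.165 -0.023  0.035] turn [-0.002 -0.    -0.001]
```

Request:
carry_out(moves=[0.4, -0.02, 0.03, 0, 0, 0, -0.6, 0.8, -0.02, 0.03, 0, 0, 0, -0.6, 1, -0.02, 0.03, 0, 0, 0, -0.6])

```text
t: 9.95
eef_pos: [0.5628, -0.3223, 0.0195]
tool_rot: [0.653, -0.269, 0.654, 0.272]
wrist_force: [-0.2, 0.1, 0.6]
grip_width: 0.803
```

Request:
carry_out(moves=[0.16, 0, 0, 0, 0, 0, -0.6, 0.16, 0, 0, 0, 0, 0, -0.6, 0.16, 0, 0, 0, 0, 0, 1, 0.16, 0, 0, 0, 0, 0, 1, 0.16, 0, 0, 0, 0, 0, 1, 0.16, 0, 0, 0, 0, 0, 1, 0.16, 0, 0, 0, 0, 0, 1], force=40)

```text
t: 10.82
eef_pos: [0.5642, -0.324, 0.0112]
tool_rot: [0.654, -0.271, 0.653, 0.27]
wrist_force: [-1.6, 1.0, 5.4]
grip_width: 0.433
```

Request:
carry_out(moves=[-0.3, 0, 0, 0, 0, 0, 1, -0.9, 0, 0, 0, 0, 0, 1, -1, 0, 0, 0, 0, 0, 1, -1, 0, 0, 0, 0, 0, 1])

```text
t: 11.32
eef_pos: [0.5638, -0.3237, 0.0901]
tool_rot: [0.654, -0.271, 0.653, 0.27]
wrist_force: [-0.8, -0.3, -1.7]
grip_width: 0.428
```

```bash
python3 go.py .6157 .2259 .12 .785
python3 - <<'E'
from rig import snapshot; import cv2
b=snapshot('side')[200:350,300:500,::-1]
cv2.imwrite('pics/a8.png',cv2.resize(b,None,fx=3.5,fy=3.5))
E
```

```text
t 11.32 pos [ 0.5638 -0.3237  0.0901] jaw yaw 0.785 x [ 0.001 -0.001 -1.   ] q1,q6 [-0.58 -1.36] w 0.428 F [-0.8 -0.3 -1.7]
shift [-0.377  4.403  5.314] turn [-0.     0.     0.001]
```

View pics/a8.png

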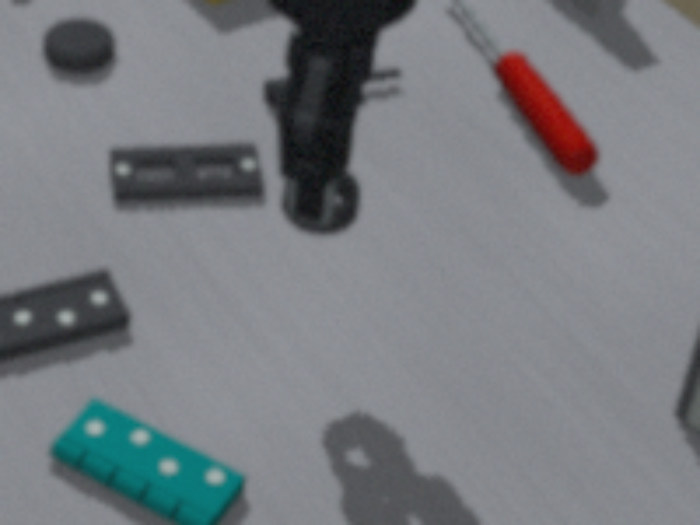

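Request:
carry_out(moves=[-0.3, 0.35, 0.45, 0, 0, 0, 1, -0.38, 0.73, 0.89, 0, 0, 0, 1])

```text
t: 11.62
eef_pos: [0.5727, -0.2312, 0.1197]
tool_rot: [0.653, -0.27, 0.654, 0.27]
wrist_force: [-0.0, 0.4, -1.9]
grip_width: 0.43
```

Request:
carry_out(moves=[0, 0.35, 0.45, 0, 0, 0, 1, 0, 0.73, 0.89, 0, 0, 0, 1])

```text
t: 11.88
eef_pos: [0.5814, -0.1388, 0.1186]
tool_rot: [0.653, -0.27, 0.654, 0.271]
wrist_force: [0.4, -0.1, -0.5]
grip_width: 0.428
```

Request:
carry_out(moves=[0, 0.35, 0.45, 0, 0, 0, 1, 0, 0.73, 0.89, 0, 0, 0, 1])

```text
t: 12.12
eef_pos: [0.5905, -0.0472, 0.1186]
tool_rot: [0.653, -0.27, 0.654, 0.271]
wrist_force: [1.2, 0.2, -0.3]
grip_width: 0.431
```

Request:
carry_out(moves=[0, 0.35, 0.45, 0, 0, 0, 1, 0, 0.73, 0.89, 0, 0, 0, 1])

```text
t: 12.38
eef_pos: [0.5996, 0.0443, 0.1185]
tool_rot: [0.653, -0.27, 0.654, 0.271]
wrist_force: [0.0, 0.8, -0.7]
grip_width: 0.435
```

Request:
carry_out(moves=[0, 0.35, 0.45, 0, 0, 0, 1, 0, 0.73, 0.89, 0, 0, 0, 1])

```text
t: 12.62
eef_pos: [0.6088, 0.1359, 0.1184]
tool_rot: [0.653, -0.27, 0.654, 0.27]
wrist_force: [-0.0, -0.4, -0.8]
grip_width: 0.429
```

Request:
carry_out(moves=[0, 0.35, 0.45, 0, 0, 0, 1, 0, 0.73, 0.88, 0, 0, 0, 1, 0, 0.73, 0.88, 0, 0, 0, 1])

```text
t: 13.0
eef_pos: [0.6168, 0.2283, 0.118]
tool_rot: [0.652, -0.271, 0.654, 0.272]
wrist_force: [0.2, -0.4, -1.6]
grip_width: 0.43
```

```bash
python3 go.py .6157 .2259 .055 .785
python3 - <<'E'
from rig import snapshot; import cv2
b=snapshot('side')[60:190,220:360,::-1]
cv2.imwrite('pics/a9.png',cv2.resize(b,None,fx=4.5,fy=4.5))
E
```

```text
t 13.0 pos [0.6168 0.2283 0.118 ] jaw yaw 0.788 x [-0.003 -0.    -1.   ] q1,q6 [ 0.3  -0.49] w 0.43 F [ 0.2 -0.4 -1.6]
shift [ 0.788 -0.012 -0.03 ] turn [ 0.002 -0.001 -0.001]
```

View pics/a9.png

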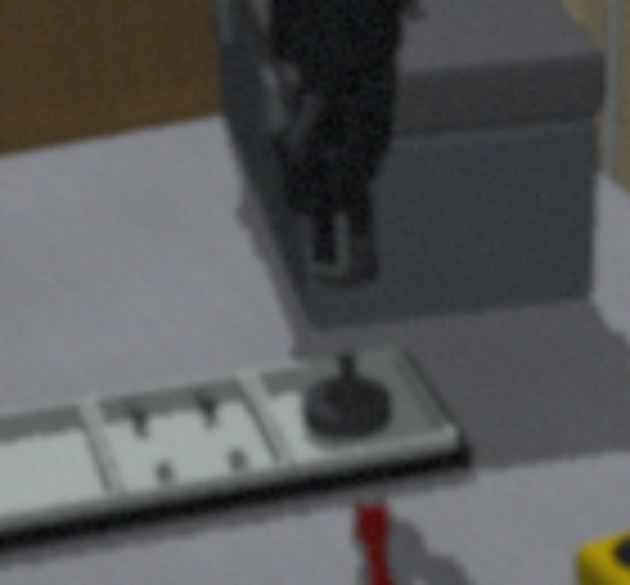

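Request:
carry_out(moves=[0.4, -0.01, -0.03, 0, 0, 0, 1, 0.65, -0.01, -0.03, 0, 0, 0, 1, 0.75, -0.01, -0.03, 0, 0, 0, 1, 0.85, -0.01, -0.03, 0, 0, 0, 1, 0.85, -0.01, -0.03, 0, 0, 0, 1])

```text
t: 13.68
eef_pos: [0.6167, 0.2232, 0.052]
tool_rot: [0.653, -0.27, 0.653, 0.27]
wrist_force: [-0.8, -0.2, 0.1]
grip_width: 0.433
```

```bash
python3 go.py .6157 .2259 .036 .785
python3 - <<'E'
from rig import snapshot; import cv2
b=snapshot('side')[90:190,220:360,::-1]
cv2.imwrite('pics/b1.png',cv2.resize(b,None,fx=5,fy=5))
E
```

```text
t 13.68 pos [0.6167 0.2232 0.052 ] jaw yaw 0.785 x [-0. -0. -1.] q1,q6 [ 0.29 -0.49] w 0.433 F [-0.8 -0.2  0.1]
shift [0.2   0.033 0.015] turn [-0. -0. -0.]
```

View pics/b1.png

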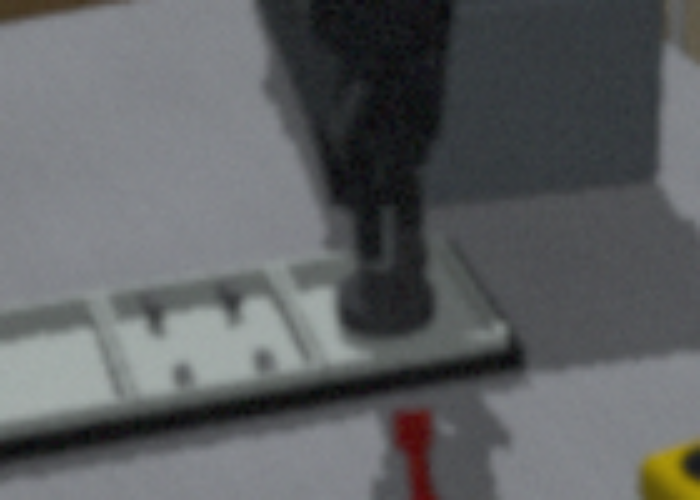

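No resistance, so the narrow ring is over the post. I'll lower it onto the wide ring.

Request:
carry_out(moves=[0.1, 0.03, 0.01, 0, 0, 0, 1, 0.17, 0.03, 0.01, 0, 0, 0, 1, 0.2, 0.03, 0.01, 0, 0, 0, 1, 0.21, 0.03, 0.01, 0, 0, 0, 1, 0.21, 0.03, 0.01, 0, 0, 0, 1])

```text
t: 14.35
eef_pos: [0.6157, 0.2257, 0.0361]
tool_rot: [0.654, -0.27, 0.653, 0.27]
wrist_force: [-4.4, -1.3, 7.5]
grip_width: 0.43
```

Request:
carry_out(moves=[0, 0, 0, 0, 0, 0, -0.2, 0, 0, 0, 0, 0, 0, -0.2, 0, 0, 0, 0, 0, 0, -0.2, -0.3, 0, 0, 0, 0, 0, -0.2, -0.8, 0, 0, 0, 0, 0, -0.2, -1, 0, 0, 0, 0, 0, -0.2, -1, 0, 0, 0, 0, 0, -0.2])

```text
t: 15.22
eef_pos: [0.6159, 0.2256, 0.1158]
tool_rot: [0.654, -0.27, 0.653, 0.27]
wrist_force: [0.2, -0.7, -0.2]
grip_width: 0.601
```

```bash
python3 go.py .437 .018 .10 -1.04
python3 - <<'E'
from rig import snapshot; import cv2
b=snapshot('side')[90:190,220:360,::-1]
cv2.imwrite('pics/b2.png',cv2.resize(b,None,fx=5,fy=5))
E
```

```text
t 15.22 pos [0.6159 0.2256 0.1158] jaw yaw 0.785 x [ 0.001  0.    -1.   ] q1,q6 [ 0.3  -0.49] w 0.601 F [ 0.2 -0.7 -0.2]
shift [ 0.194 -0.257 -3.416] turn [-0.838  0.     0.001]
```

View pics/b2.png

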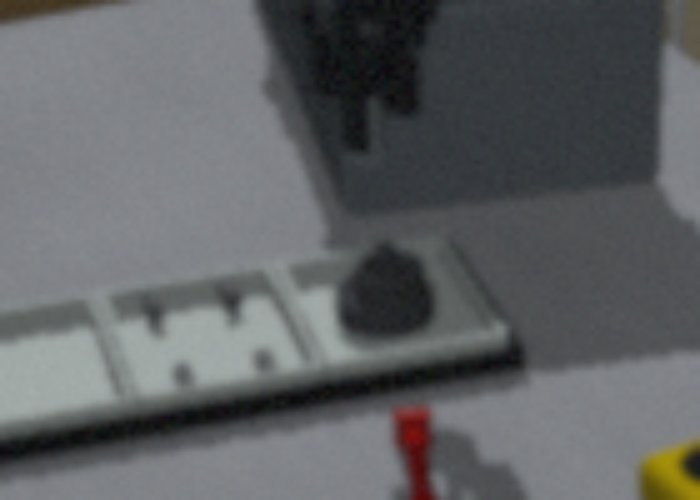

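Request:
carry_out(moves=[0, -0.04, -0.5, 0.1, 0, 0, -0.6, 0, -0.08, -1, 0.2, 0, 0, -0.6])

```text
t: 15.52
eef_pos: [0.5619, 0.1637, 0.1131]
tool_rot: [0.687, -0.163, 0.689, 0.163]
wrist_force: [1.4, -1.1, 0.6]
grip_width: 0.801
```

```bash
python3 go.py .437 .018 .10 -1.04
```

```text
t 15.53 pos [0.5619 0.1637 0.1131] jaw yaw 0.466 x [-0.003 -0.001 -1.   ] q1,q6 [ 0.22 -0.24] w 0.801 F [ 1.4 -1.1  0.6]
shift [ 0.169 -0.926 -2.212] turn [ 0.959 -0.002  0.001]
```

Request:
carry_out(moves=[0, -0.3, -0.5, 0.11, 0, 0, -0.6, 0, -0.6, -1, 0.22, 0, 0, -0.6, 0, -0.93, -1, 0.34, 0, 0, -0.6, 0, -0.93, -1, 0.46, 0, 0, -0.6, 0, -0.93, -1, 0.58, 0, 0, -0.6, 0, -0.93, -1, 0.7, 0, 0, -0.6, 0, -0.93, -1, 0.82, 0, 0, -0.6, 0.15, -0.93, -1, 0.96, 0, 0, -0.6, 0.15, -0.93, -1, 0.96, 0, 0, -0.6])

```text
t: 16.65
eef_pos: [0.5248, 0.0618, 0.1013]
tool_rot: [0.613, 0.35, 0.615, -0.352]
wrist_force: [0.8, -1.1, 0.3]
grip_width: 0.801
```

```bash
python3 go.py .437 .018 .06 -1.04
```

```text
t 16.65 pos [0.5248 0.0618 0.1013] jaw yaw -1.038 x [-0.004 -0.    -1.   ] q1,q6 [0.05 1.09] w 0.801 F [ 0.8 -1.1  0.3]
shift [ 0.521 -1.223 -0.084] turn [ 0.001 -0.001  0.002]
```

Request:
carry_out(moves=[0.2, -0.6, -0.04, 0, 0, 0, -0.4, 0.52, -1, -0.08, 0, 0, 0, -0.4, 0.52, -1, -0.08, 0, 0, 0, -0.4])

```text
t: 17.02
eef_pos: [0.4514, 0.0262, 0.0601]
tool_rot: [0.613, 0.349, 0.616, -0.351]
wrist_force: [1.1, -0.2, 0.9]
grip_width: 0.699
```

Request:
carry_out(moves=[0, -0.22, 0, 0, 0, 0, -0.4, 0, -0.22, 0, 0, 0, 0, -0.4])

```text
t: 17.27
eef_pos: [0.4389, 0.0178, 0.062]
tool_rot: [0.614, 0.35, 0.614, -0.35]
wrist_force: [0.7, -0.1, -0.5]
grip_width: 0.697
```

```bash
python3 go.py .437 .018 .005 -1.04
python3 - <<'E'
from rig import snapshot; import cv2
b=snapshot('side')[130:260,180:350,::-1]; a=snapshot('top')[180:280,230:370,::-1]
cv2.imwrite('pics/b3.png',cv2.resize(b,None,fx=4,fy=4));cv2.imwrite('pics/b4.png',cv2.resize(a,None,fx=4,fy=4))
E
```

```text
t 17.27 pos [0.4389 0.0178 0.062 ] jaw yaw -1.036 x [ 0.  0. -1.] q1,q6 [-0.04  0.99] w 0.697 F [ 0.7 -0.1 -0.5]
shift [ 0.713 -0.019 -0.015] turn [ 0.002  0.    -0.   ]
```

View pics/b3.png

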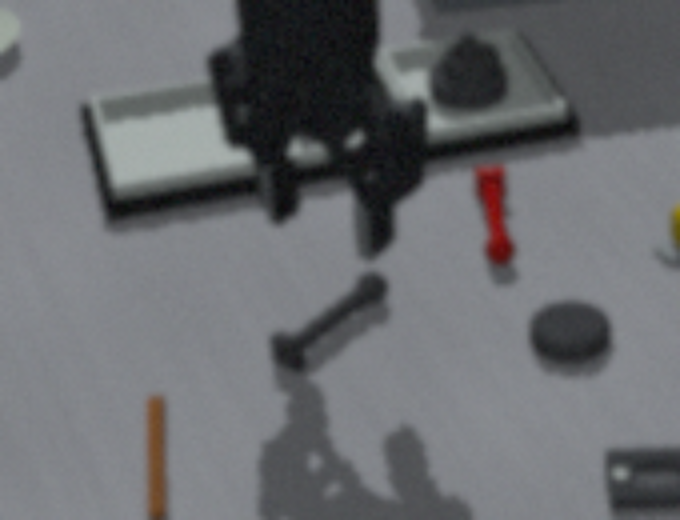

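The stacked rings show in the tray (470,75 in this crop). The dark pin at (330,320) lies square across the jaws. I'll descend and grip it.

Request:
carry_out(moves=[0.4, -0.02, -0.01, 0, 0, 0, -0.4, 0.65, -0.02, -0.01, 0, 0, 0, -0.4, 0.7, -0.02, -0.01, 0, 0, 0, -0.4, 0.7, -0.02, -0.01, 0, 0, 0, -0.4])

```text
t: 17.88
eef_pos: [0.4373, 0.0179, 0.006]
tool_rot: [0.614, 0.35, 0.614, -0.35]
wrist_force: [-0.1, 0.0, 0.8]
grip_width: 0.702
```

Request:
carry_out(moves=[0, 0, 0, 0, 0, 0, 0.3, 0, 0, 0, 0, 0, 0, 1, 0, 0, 0, 0, 0, 0, 1, 0, 0, 0, 0, 0, 0, 1, 0, 0, 0, 0, 0, 0, 1, 0, 0, 0, 0, 0, 0, 1, 0, 0, 0, 0, 0, 0, 1], force=60)

```text
t: 18.75
eef_pos: [0.4371, 0.0177, 0.0062]
tool_rot: [0.614, 0.351, 0.614, -0.35]
wrist_force: [-2.1, 0.4, 5.8]
grip_width: 0.106
```

Request:
carry_out(moves=[-0.3, 0, 0, 0, 0, 0, 1, -0.8, 0, 0, 0, 0, 0, 1, -1, 0, 0, 0, 0, 0, 1, -1, 0, 0, 0, 0, 0, 1])

```text
t: 19.25
eef_pos: [0.4373, 0.0177, 0.0866]
tool_rot: [0.615, 0.351, 0.613, -0.35]
wrist_force: [-0.1, 0.1, -1.0]
grip_width: 0.107
```

```bash
python3 go.py .514 .239 .08 -.128
python3 - <<'E'
from rig import snapshot; import cv2
b=snapshot('side')[130:260,180:350,::-1]; a=snapshot('top')[180:280,230:370,::-1]
cv2.imwrite('pics/b5.png',cv2.resize(b,None,fx=4,fy=4));cv2.imwrite('pics/b6.png',cv2.resize(a,None,fx=4,fy=4))
E
```

```text
t 19.25 pos [0.4373 0.0177 0.0866] jaw yaw -1.038 x [ 0.002 -0.    -1.   ] q1,q6 [-0.04  0.99] w 0.107 F [-0.1  0.1 -1. ]
shift [ 0.085  2.231 -1.896] turn [-0.579  0.001 -0.001]
```

View pics/b5.png

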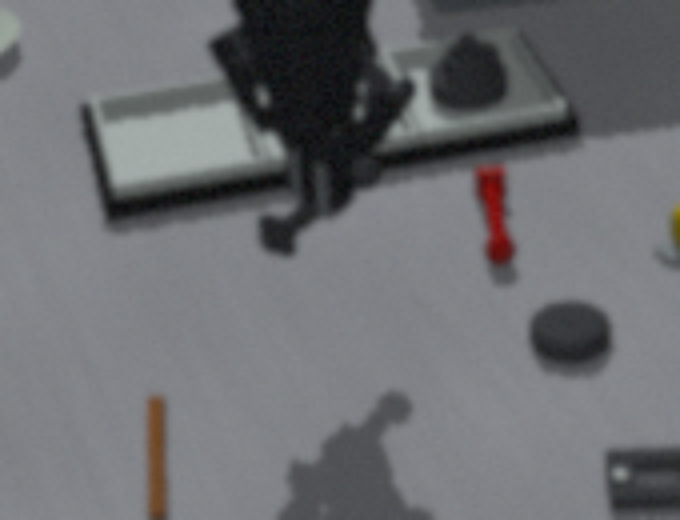

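View pics/b6.png

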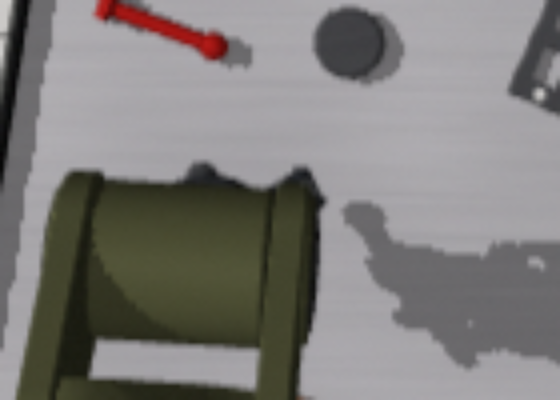

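Request:
carry_out(moves=[0, 0.37, -0.32, 0, 0, 0, 1, -0.1, 0.74, -0.63, 0, 0, 0, 1])

```text
t: 19.6
eef_pos: [0.4617, 0.0919, 0.0923]
tool_rot: [0.613, 0.35, 0.615, -0.351]
wrist_force: [0.7, -0.8, -0.3]
grip_width: 0.107
```

Request:
carry_out(moves=[0, 0.37, -0.32, 0, 0, 0, 1, 0, 0.74, -0.63, 0, 0, 0, 1])

```text
t: 19.85
eef_pos: [0.4873, 0.1658, 0.0924]
tool_rot: [0.614, 0.35, 0.615, -0.351]
wrist_force: [-0.3, -0.2, -1.2]
grip_width: 0.108
```

Request:
carry_out(moves=[0, 0.37, -0.32, -0.1, 0, 0, 1, 0, 0.74, -0.63, -0.2, 0, 0, 1, 0, 0.74, -0.63, -0.3, 0, 0, 1, 0, 0.74, -0.63, -0.4, 0, 0, 1, 0, 0.74, -0.63, -0.5, 0, 0, 1, 0, 0.74, -0.63, -0.58, 0, 0, 1, 0, 0.74, -0.63, -0.58, 0, 0, 1])

```text
t: 20.72
eef_pos: [0.5125, 0.238, 0.0924]
tool_rot: [0.705, 0.045, 0.706, -0.045]
wrist_force: [-0.5, 0.6, -0.5]
grip_width: 0.109
```

```bash
python3 go.py .514 .239 .0133 -.128
python3 - <<'E'
from rig import snapshot; import cv2
b=snapshot('side')[80:200,180:350,::-1]; a=snapshot('top')[130:280,150:300,::-1]
cv2.imwrite('pics/b7.png',cv2.resize(b,None,fx=4,fy=4));cv2.imwrite('pics/b8.png',cv2.resize(a,None,fx=4,fy=4))
E
```

```text
t 20.73 pos [0.5125 0.238  0.0924] jaw yaw -0.127 x [-0.002 -0.001 -1.   ] q1,q6 [0.37 0.5 ] w 0.109 F [-0.5  0.6 -0.5]
shift [0.988 0.016 0.019] turn [ 0.    -0.001  0.001]
```

View pics/b7.png

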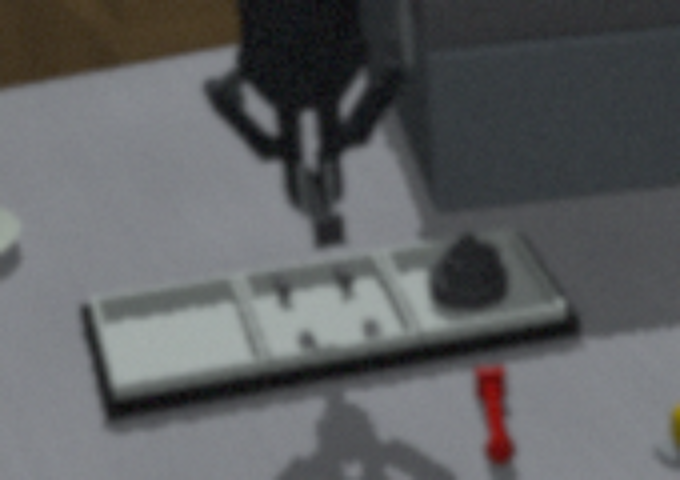

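View pics/b8.png

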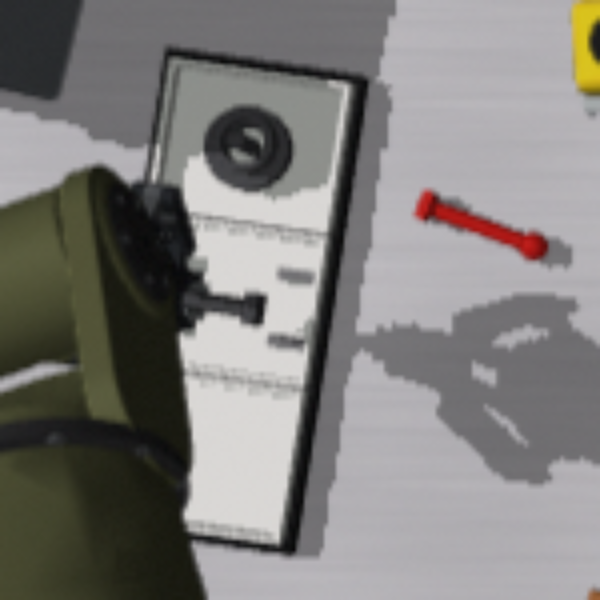

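Request:
carry_out(moves=[0.4, 0.02, 0.02, 0, 0, 0, 1, 0.75, 0.02, 0.02, 0, 0, 0, 1, 0.9, 0.02, 0.02, 0, 0, 0, 1, 0.97, 0.02, 0.02, 0, 0, 0, 1, 0.97, 0.02, 0.02, 0, 0, 0, 1])

```text
t: 21.45
eef_pos: [0.5149, 0.2397, 0.0165]
tool_rot: [0.706, 0.045, 0.706, -0.045]
wrist_force: [0.1, -0.7, -1.0]
grip_width: 0.107
```

```bash
python3 go.py .514 .239 .0133 -.128
python3 - <<'E'
from rig import snapshot; import cv2
b=snapshot('side')[100:190,200:320,::-1]; a=snapshot('top')[130:280,150:300,::-1]
cv2.imwrite('pics/b9.png',cv2.resize(b,None,fx=6,fy=6));cv2.imwrite('pics/d1.png',cv2.resize(a,None,fx=4,fy=4))
E
```

```text
t 21.45 pos [0.5149 0.2397 0.0165] jaw yaw -0.127 x [ 0.  0. -1.] q1,q6 [0.37 0.5 ] w 0.107 F [ 0.1 -0.7 -1. ]
shift [ 0.04  -0.01  -0.011] turn [ 0.001  0.    -0.   ]
```

View pics/b9.png

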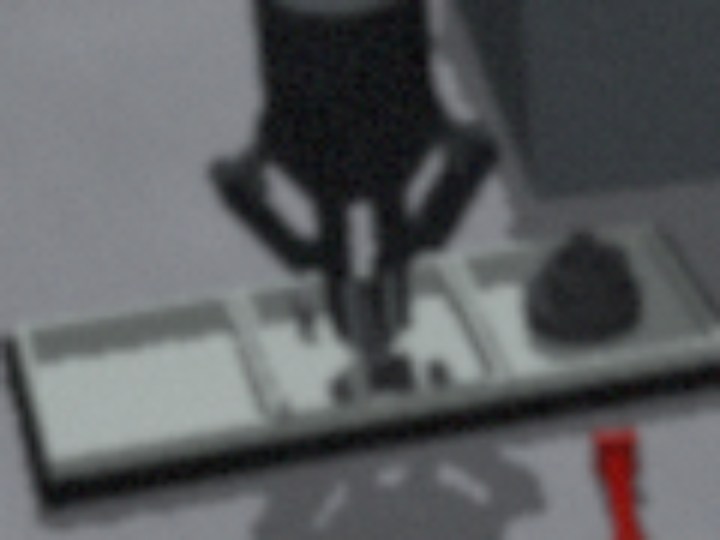

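Request:
carry_out(moves=[0.02, 0, 0, 0, 0, 0, 1, 0.035, 0, 0, 0, 0, 0, 1, 0.035, 0, 0, 0, 0, 0, 1])

```text
t: 21.92
eef_pos: [0.5152, 0.2398, 0.015]
tool_rot: [0.706, 0.045, 0.705, -0.044]
wrist_force: [-6.0, -3.4, 17.4]
grip_width: 0.104
```

Request:
carry_out(moves=[0, 0, 0, 0, 0, 0, 0.6, 0, 0, 0, 0, 0, 0, 0.3, 0, 0, 0, 0, 0, 0, 0.3, 0, 0, 0, 0, 0, 0, 0.3, -0.3, 0, 0, 0, 0, 0, 0.3, -0.8, 0, 0, 0, 0, 0, 0.3, -1, 0, 0, 0, 0, 0, 0.3, -1, 0, 0, 0, 0, 0, 0.3])

```text
t: 22.92
eef_pos: [0.5149, 0.2397, 0.0938]
tool_rot: [0.706, 0.045, 0.705, -0.044]
wrist_force: [-0.4, 0.2, -0.6]
grip_width: 0.347
```

```bash
python3 go.py .429 -.265 .1 -1.69
python3 - <<'E'
from rig import snapshot; import cv2
b=snapshot('side')[100:190,200:320,::-1]; a=snapshot('top')[130:280,150:300,::-1]
cv2.imwrite('pics/d2.png',cv2.resize(b,None,fx=6,fy=6));cv2.imwrite('pics/d3.png',cv2.resize(a,None,fx=4,fy=4))
E
```

```text
t 22.93 pos [0.5149 0.2397 0.0938] jaw yaw -0.126 x [ 0.001  0.001 -1.   ] q1,q6 [0.37 0.5 ] w 0.347 F [-0.4  0.2 -0.6]
shift [-0.083 -6.394 -0.27 ] turn [ 0.995  0.    -0.001]
```

View pics/d2.png

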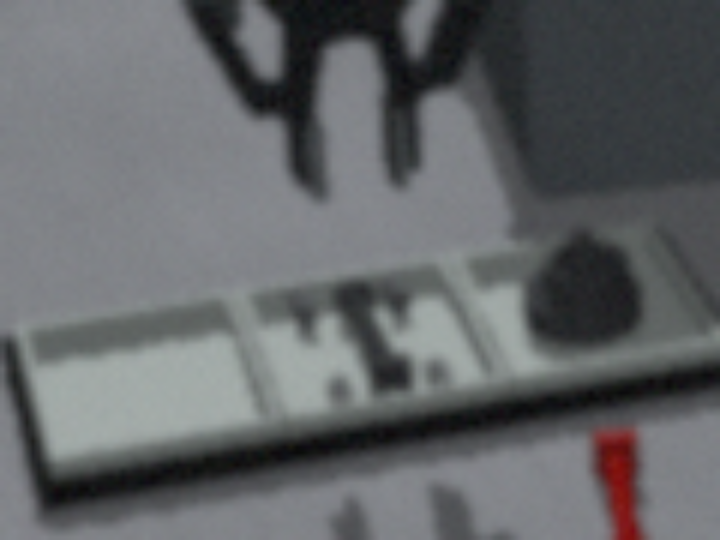

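Request:
carry_out(moves=[0, -0.4, 0, 0.1, 0, 0, -0.2, 0, -0.8, 0, 0.2, 0, 0, -0.6, 0, -1, 0, 0.3, 0, 0, -0.6, 0, -1, 0, 0.4, 0, 0, -0.6, 0, -1, 0, 0.5, 0, 0, -0.6])

```text
t: 23.65
eef_pos: [0.504, 0.1598, 0.0918]
tool_rot: [0.633, 0.313, 0.635, -0.314]
wrist_force: [-0.4, 0.3, -1.1]
grip_width: 0.802
```

```bash
python3 go.py .429 -.265 .1 -1.69
```

```text
t 23.65 pos [0.504  0.1598 0.0918] jaw yaw -0.918 x [-0.002 -0.001 -1.   ] q1,q6 [0.24 1.16] w 0.802 F [-0.4  0.3 -1.1]
shift [-0.098 -3.972  3.647] turn [ 0.492 -0.     0.002]
```

Request:
carry_out(moves=[-0.05, -0.5, 0.46, 0, 0, 0, -0.6, -0.1, -0.99, 0.91, 0, 0, 0, -0.6, -0.1, -0.99, 0.91, 0, 0, 0, -0.6])

```text
t: 24.02
eef_pos: [0.4857, 0.0517, 0.1003]
tool_rot: [0.634, 0.312, 0.635, -0.313]
wrist_force: [0.3, 1.8, 0.1]
grip_width: 0.797
```

Request:
carry_out(moves=[0, -0.5, 0.46, 0, 0, 0, -0.6, 0, -0.99, 0.91, 0, 0, 0, -0.6, 0, -0.99, 0.91, 0, 0, 0, -0.6])

```text
t: 24.4
eef_pos: [0.4679, -0.0537, 0.1003]
tool_rot: [0.634, 0.312, 0.635, -0.313]
wrist_force: [0.7, 1.0, 1.0]
grip_width: 0.797
```

Request:
carry_out(moves=[0, -0.5, 0.46, 0, 0, 0, -0.6, 0, -0.99, 0.91, 0, 0, 0, -0.6, 0, -0.99, 0.91, 0, 0, 0, -0.6])

```text
t: 24.78
eef_pos: [0.4502, -0.1593, 0.1005]
tool_rot: [0.634, 0.312, 0.635, -0.312]
wrist_force: [0.4, 0.9, 0.7]
grip_width: 0.8
```

Request:
carry_out(moves=[0, -0.5, 0.46, 0.1, 0, 0, -0.6, 0, -0.99, 0.91, 0.2, 0, 0, -0.6, 0, -0.99, 0.91, 0.3, 0, 0, -0.6, 0, -0.99, 0.91, 0.4, 0, 0, -0.6, 0, -0.99, 0.91, 0.49, 0, 0, -0.6, 0, -0.99, 0.91, 0.49, 0, 0, -0.6])

```text
t: 25.52
eef_pos: [0.4331, -0.2625, 0.1006]
tool_rot: [-0.472, -0.526, -0.473, 0.526]
wrist_force: [-0.1, 0.3, -0.8]
grip_width: 0.802
```

```bash
python3 go.py .429 -.265 .004 -1.69
python3 - <<'E'
from rig import snapshot; import cv2
b=snapshot('side')[170:320,230:430,::-1]; a=snapshot('top')[130:280,150:300,::-1]
cv2.imwrite('pics/d4.png',cv2.resize(b,None,fx=4,fy=4));cv2.imwrite('pics/d5.png',cv2.resize(a,None,fx=4,fy=4))
E
```

```text
t 25.52 pos [ 0.4331 -0.2625  0.1006] jaw yaw -1.679 x [-0.001  0.001 -1.   ] q1,q6 [-0.62  1.06] w 0.802 F [-0.1  0.3 -0.8]
shift [ 1.208 -0.046  0.037] turn [ 0.007 -0.     0.001]
```

View pics/d4.png

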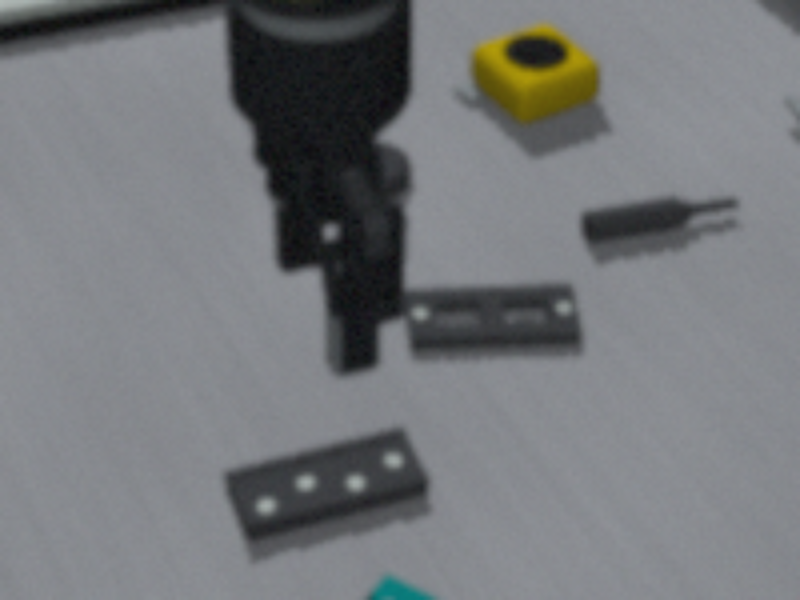

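View pics/d5.png

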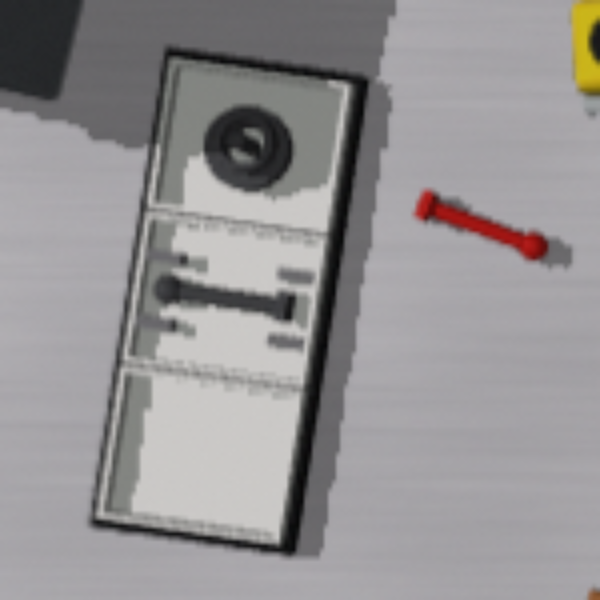

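Request:
carry_out(moves=[0.4, -0.05, 0.04, 0, 0, 0, -0.4, 0.8, -0.05, 0.04, 0, 0, 0, -0.4, 1, -0.05, 0.04, 0, 0, 0, -0.4, 1, -0.05, 0.04, 0, 0, 0, -0.4])

```text
t: 26.12
eef_pos: [0.428, -0.2663, 0.0207]
tool_rot: [-0.471, -0.526, -0.472, 0.527]
wrist_force: [-0.1, -0.2, 0.1]
grip_width: 0.7
```

```bash
python3 go.py .429 -.265 .005 -1.69
```

```text
t 26.12 pos [ 0.428  -0.2663  0.0207] jaw yaw -1.68 x [-0.001  0.001 -1.   ] q1,q6 [-0.63  1.05] w 0.7 F [-0.1 -0.2  0.1]
shift [ 0.196  0.011 -0.018] turn [ 0.006 -0.001  0.001]
```

Request:
carry_out(moves=[0.1, 0.01, -0.02, 0, 0, 0, -0.4, 0.2, 0.01, -0.02, 0, 0, 0, -0.4, 0.2, 0.01, -0.02, 0, 0, 0, 0, 0.2, 0.01, -0.02, 0, 0, 0, 1, 0.2, 0.01, -0.02, 0, 0, 0, 1, 0.2, 0.01, -0.02, 0, 0, 0, 1, 0.2, 0.01, -0.02, 0, 0, 0, 1, 0.2, 0.01, -0.02, 0, 0, 0, 1], force=60)

```text
t: 27.12
eef_pos: [0.4291, -0.2655, 0.0059]
tool_rot: [-0.472, -0.527, -0.471, 0.527]
wrist_force: [-3.1, 0.2, 5.7]
grip_width: 0.43
```

Request:
carry_out(moves=[-0.3, 0, 0, 0, 0, 0, 1, -0.8, 0, 0, 0, 0, 0, 1, -1, 0, 0, 0, 0, 0, 1, -1, 0, 0, 0, 0, 0, 1])

```text
t: 27.62
eef_pos: [0.4293, -0.2654, 0.0856]
tool_rot: [0.472, 0.527, 0.471, -0.527]
wrist_force: [0.9, 0.1, -2.6]
grip_width: 0.429
```

```bash
python3 go.py .4123 .2521 .09 -.128
python3 - <<'E'
from rig import snapshot; import cv2
b=snapshot('side')[170:320,230:430,::-1]
cv2.imwrite('pics/d6.png',cv2.resize(b,None,fx=4,fy=4))
E
```

```text
t 27.62 pos [ 0.4293 -0.2654  0.0856] jaw yaw -1.682 x [ 0.001 -0.001 -1.   ] q1,q6 [-0.63  1.06] w 0.429 F [ 0.9  0.1 -2.6]
shift [-0.061 -0.926 -6.406] turn [-0.989  0.001 -0.   ]
```

View pics/d6.png

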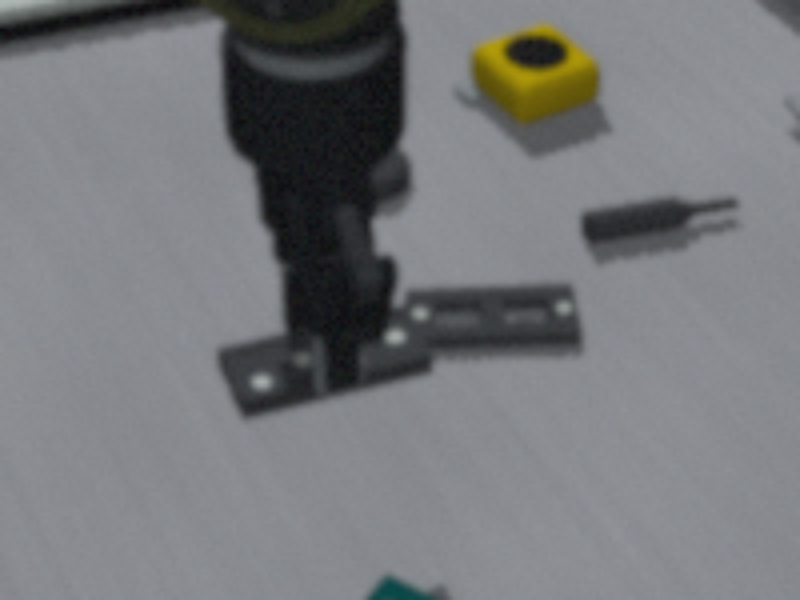

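Request:
carry_out(moves=[-0.1, 0, -0.4, -0.1, 0, 0, 1, -0.2, -0.1, -0.8, -0.2, 0, 0, 1, -0.3, -0.15, -1, -0.3, 0, 0, 1, -0.3, -0.15, -1, -0.4, 0, 0, 1, -0.3, -0.15, -1, -0.5, 0, 0, 1])

```text
t: 28.3
eef_pos: [0.4254, -0.1839, 0.1078]
tool_rot: [0.637, 0.305, 0.639, -0.305]
wrist_force: [0.1, 0.6, -3.0]
grip_width: 0.432
```

```bash
python3 go.py .4123 .2521 .09 -.128
```

```text
t 28.3 pos [ 0.4254 -0.1839  0.1078] jaw yaw -0.89 x [-0.002  0.001 -1.   ] q1,q6 [-0.49  0.4 ] w 0.432 F [ 0.1  0.6 -3. ]
shift [ 0.228  3.301 -4.339] turn [-0.485 -0.002  0.   ]
```

Request:
carry_out(moves=[0, 0.33, -0.43, 0, 0, 0, 1, 0, 0.66, -0.87, 0, 0, 0, 1])

```text
t: 28.55
eef_pos: [0.4229, -0.096, 0.1077]
tool_rot: [0.636, 0.307, 0.638, -0.307]
wrist_force: [1.7, 0.4, -2.5]
grip_width: 0.427
```

Request:
carry_out(moves=[0, 0.33, -0.43, 0, 0, 0, 1, 0, 0.66, -0.87, 0, 0, 0, 1])

```text
t: 28.8
eef_pos: [0.4206, -0.0084, 0.1079]
tool_rot: [0.637, 0.306, 0.638, -0.307]
wrist_force: [0.8, -0.7, -2.8]
grip_width: 0.427
```

Request:
carry_out(moves=[0, 0.33, -0.43, 0, 0, 0, 1, 0, 0.66, -0.87, 0, 0, 0, 1])

```text
t: 29.05
eef_pos: [0.4184, 0.0789, 0.1079]
tool_rot: [0.637, 0.306, 0.638, -0.307]
wrist_force: [1.0, -0.2, -2.3]
grip_width: 0.426
```

Request:
carry_out(moves=[0, 0.33, -0.43, 0, 0, 0, 1, 0, 0.66, -0.87, 0, 0, 0, 1])

```text
t: 29.3
eef_pos: [0.4162, 0.1662, 0.1078]
tool_rot: [0.637, 0.306, 0.638, -0.307]
wrist_force: [0.3, -0.3, -2.0]
grip_width: 0.425
```

Request:
carry_out(moves=[0, 0.33, -0.43, -0.1, 0, 0, 1, 0, 0.66, -0.87, -0.2, 0, 0, 1, 0, 0.66, -0.87, -0.3, 0, 0, 1, 0, 0.66, -0.87, -0.4, 0, 0, 1, 0, 0.66, -0.87, -0.485, 0, 0, 1, 0, 0.66, -0.87, -0.485, 0, 0, 1])

```text
t: 30.05
eef_pos: [0.4142, 0.252, 0.1078]
tool_rot: [0.705, 0.047, 0.706, -0.048]
wrist_force: [0.5, -0.2, -2.4]
grip_width: 0.426
```

```bash
python3 go.py .4123 .2521 .02 -.128
python3 - <<'E'
from rig import snapshot; import cv2
b=snapshot('side')[80:200,180:350,::-1]; a=snapshot('top')[130:280,150:300,::-1]
cv2.imwrite('pics/e1.png',cv2.resize(b,None,fx=4,fy=4));cv2.imwrite('pics/e2.png',cv2.resize(a,None,fx=4,fy=4))
E
```

```text
t 30.05 pos [0.4142 0.252  0.1078] jaw yaw -0.135 x [-0.002 -0.001 -1.   ] q1,q6 [0.47 0.61] w 0.426 F [ 0.5 -0.2 -2.4]
shift [ 1.098 -0.    -0.022] turn [-0.005 -0.001  0.001]
```

View pics/e1.png

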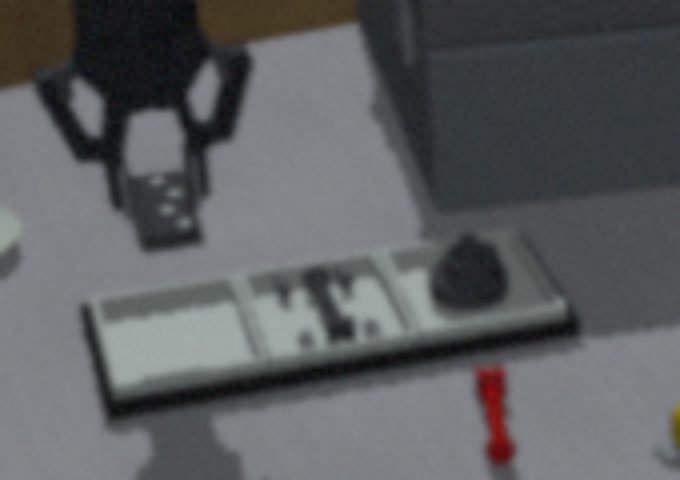

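View pics/e2.png

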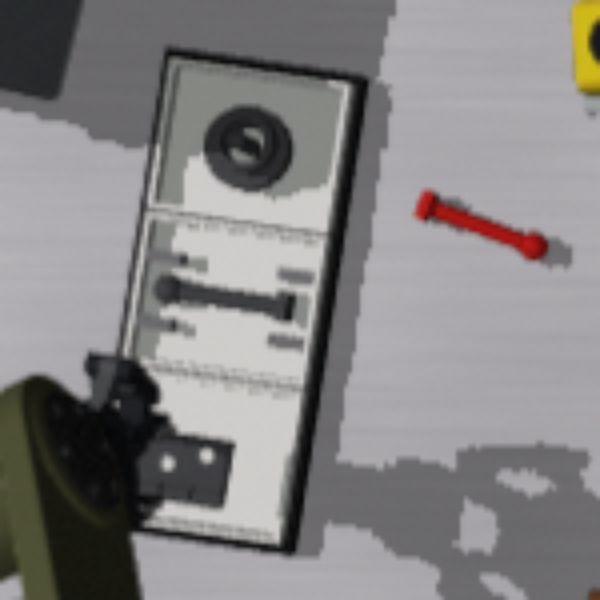

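Request:
carry_out(moves=[0.4, 0, -0.02, 0, 0, 0, 1, 0.8, 0, -0.02, 0, 0, 0, 1, 1, 0, -0.02, 0, 0, 0, 1, 1, 0, -0.02, 0, 0, 0, 1])

```text
t: 30.65
eef_pos: [0.4129, 0.2523, 0.0286]
tool_rot: [0.705, 0.048, 0.706, -0.048]
wrist_force: [0.9, -0.0, -2.5]
grip_width: 0.428
```

Request:
carry_out(moves=[0.06, 0, 0, 0, 0, 0, 1, 0.12, 0, 0, 0, 0, 0, 1, 0.16, 0, 0, 0, 0, 0, 1, 0.17, 0, 0, 0, 0, 0, 1, 0.17, 0, 0, 0, 0, 0, 1])

```text
t: 31.28
eef_pos: [0.4132, 0.2525, 0.0157]
tool_rot: [0.706, 0.047, 0.705, -0.047]
wrist_force: [0.2, 0.5, -2.9]
grip_width: 0.431
```

Not in contact yet. I'll go down 2 mm more, then release.

Request:
carry_out(moves=[0.015, 0, 0, 0, 0, 0, 1, 0.025, 0, 0, 0, 0, 0, 1, 0.025, 0, 0, 0, 0, 0, 1])

```text
t: 31.65
eef_pos: [0.4134, 0.2526, 0.0148]
tool_rot: [0.706, 0.048, 0.705, -0.047]
wrist_force: [-6.6, -2.7, 16.8]
grip_width: 0.428
```

Request:
carry_out(moves=[0, 0, 0, 0, 0, 0, -0.05, 0, 0, 0, 0, 0, 0, -0.15, 0, 0, 0, 0, 0, 0, -0.15, 0, 0, 0, 0, 0, 0, -0.15, -0.3, 0, 0, 0, 0, 0, -0.15, -0.8, 0, 0, 0, 0, 0, -0.15, -1, 0, 0, 0, 0, 0, -0.15, -1, 0, 0, 0, 0, 0, -0.15])

```text
t: 32.65
eef_pos: [0.4135, 0.2526, 0.0941]
tool_rot: [0.706, 0.048, 0.705, -0.047]
wrist_force: [0.1, 0.4, -0.7]
grip_width: 0.574
```

Request:
carry_out(moves=[-0.5, -0.4, -0.4, 0, 0, 0, -0.2, -1, -1, -0.8, 0, 0, 0, -0.2, -1, -1, -0.8, 0, 0, 0, -0.2])

```text
t: 33.02
eef_pos: [0.3382, 0.1807, 0.1745]
tool_rot: [0.706, 0.048, 0.705, -0.047]
wrist_force: [0.5, 0.7, -0.7]
grip_width: 0.603
```

Request:
carry_out(moves=[0, -0.5, -0.4, 0, 0, 0, -0.2, 0, -1, -0.4, 0, 0, 0, -0.2, 0, -1, -0.4, 0, 0, 0, -0.2, 0, -1, -0.4, 0, 0, 0, -0.2])

```text
t: 33.52
eef_pos: [0.2969, 0.1071, 0.173]
tool_rot: [0.705, 0.048, 0.706, -0.048]
wrist_force: [-0.5, 0.9, -0.3]
grip_width: 0.597
```

```bash
python3 go.py
python3 - <<'E'
from rig import snapshot; import cv2
s=snapshot('side')[:,:,::-1]; t=snapshot('top')[:,:,::-1]
cv2.imwrite('pics/fs.png',s);cv2.imwrite('pics/ft.png',t)
cv2.imwrite('pics/e3.png',cv2.resize(s[120:195,190:340],None,fx=5,fy=5,interpolation=2));cv2.imwrite('pics/e4.png',cv2.resize(t[130:280,150:300],None,fx=4,fy=4,interpolation=2))
E
```

```text
t 33.52 pos [0.2969 0.1071 0.173 ] jaw yaw -0.135 x [-0.001 -0.    -1.   ] q1,q6 [0.23 0.36] w 0.597 F [-0.5  0.9 -0.3]
```

View pics/e3.png

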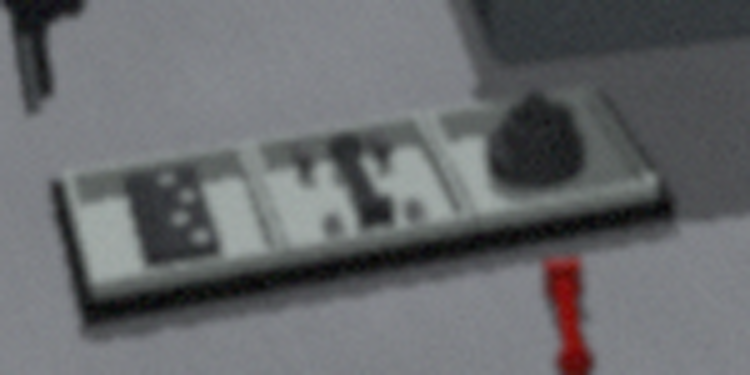

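View pics/e4.png

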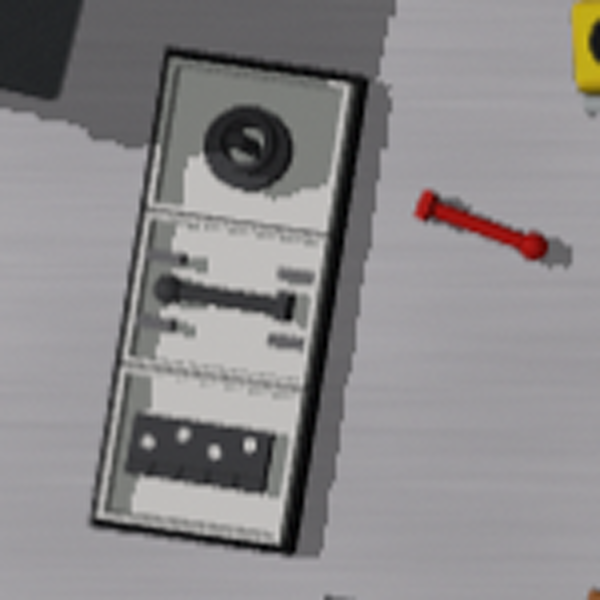

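View pics/ft.png

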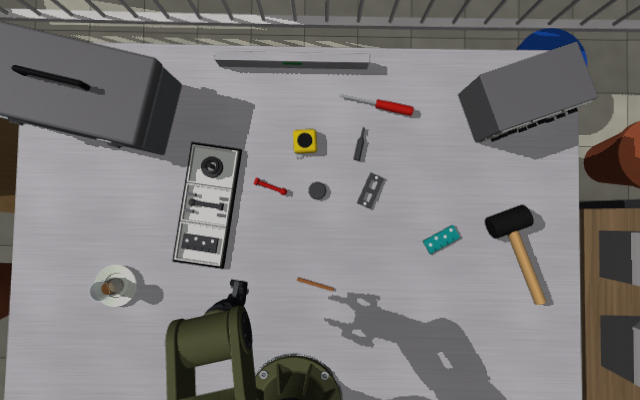

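Run:
```python
from fit import *
from tray import tray
def loc(p,c=(.514,.239),y=-.128):
    d=np.asarray(p)[:2]-c; return np.array([np.cos(y)*d[0]+np.sin(y)*d[1],-np.sin(y)*d[0]+np.cos(y)*d[1]])*1000
ims={'top':cv2.imread('pics/ft.png'),'side':cv2.imread('pics/fs.png')}
u=np.array([[168,290],[288,305]])/4+[149.6,129.6]
w=unproj('top',u,.017); print('pin ends',[loc(q).round(1) for q in w],'mid',loc(w.mean(0)).round(1))
for n in('top','side'):
    u0,v0,a,b=(170,135,80,140) if n=='top' else (190,120,150,75); k=5
    e=cv2.resize(ims[n][v0:v0+b,u0:u0+a],None,fx=k,fy=k,interpolation=2)
    dr=lambda P,c: cv2.polylines(e,[np.round((proj(n,P)-[u0,v0]+.5)*k-.5).astype(int)],True,c,1)
    pb=(.6157,.2259)
    for R,z,c in((.028,.007,(0,0,255)),(.028,.023,(0,0,255)),(.02,.023,(0,255,0)),(.02,.039,(0,255,0))): dr(circ(R,z)+[*pb,0],c)
    P=world(M['hinge'],(.4134,.2526,1.443),.007)[0]; dr(P[[1,3,7,5]],(0,255,255)); dr(P[[0,2,6,4]],(0,255,255))
    cv2.imwrite(f'pics/ov_{n}.png',cv2.resize(e,None,fx=.85,fy=.85) if n=='top' else e)
```

```text
pin ends [array([ 1. , 39.1]), array([  2.6, -40.2])] mid [ 1.8 -0.5]
```

View pics/ov_top.png

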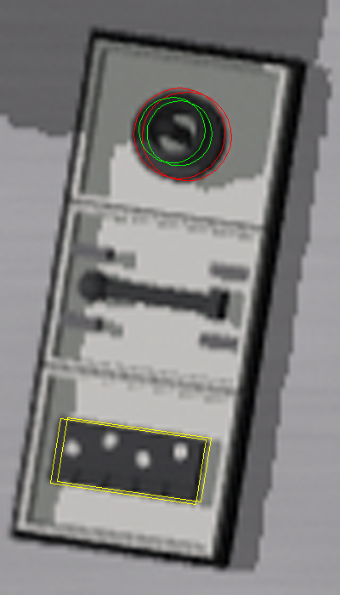

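View pics/ov_side.png

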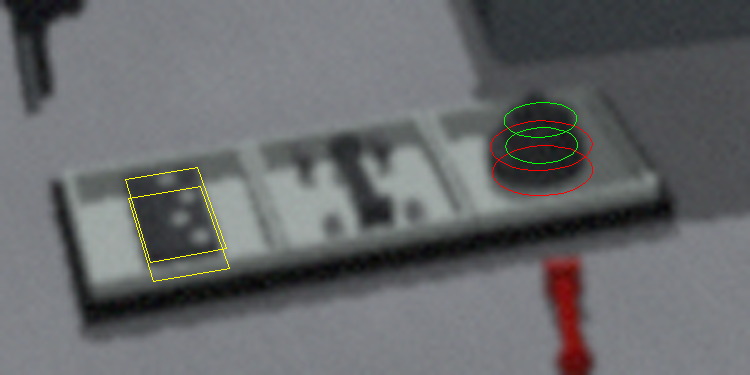

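Run:
```python
import cv2,numpy as np
s=cv2.imread('pics/fs.png')[130:165,280:315]; t=cv2.imread('pics/ft.png')[150:185,195:230]
f=lambda a: cv2.resize(np.clip(a.astype(float)*2.5-40,0,255).astype(np.uint8),None,fx=11,fy=11,interpolation=2)
cv2.imwrite('pics/z.png',np.hstack([f(s),f(t)]))
```

```text
(no output)
```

View pics/z.png

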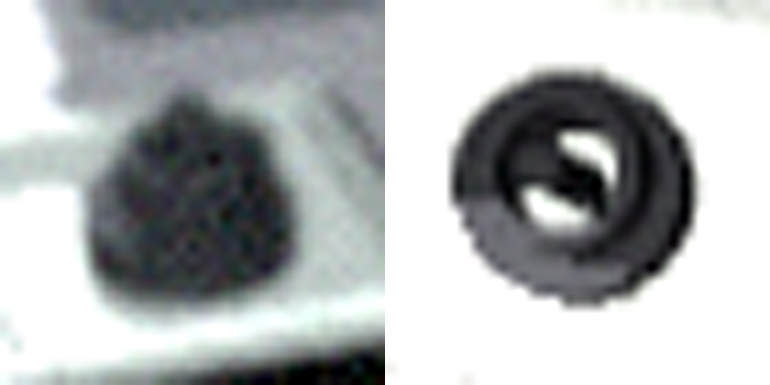

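```bash
python3 -c "
from rig import manip; print(manip.sign_off())"
```

```text
the job is handed in; nothing more can be done
None
```

I put all four parts in the tray and handed the job in at about 34 s of the 99 s. Sign-off gives no verdict, so what follows comes from my last pictures.

- **Rings:** the wide ring is flat over the post with the narrow one on top. Both went down over the post with no resistance. The post shows in the hole from above, and the stack looks level from the side.
- **Pin:** it lies lengthwise in the lane. I measured its centre at about 2 mm from the lane's middle line and under 1 mm off lengthwise, at about 0.02 rad to the lane.
- **Hinge:** it lies flat near the middle of the plain insert, within about 2 mm of where I aimed.
- **Left alone:** the strike plate, punch, cover cap, turquoise hinge and red pin appear where they were in the first picture; I compared them by eye only.
- **Arm:** the gripper is empty and clear of everything. The highest wrist force I read was about 19 N.

**Disagreement:** in the side view, my overlays of the hinge and rings sat about 1.5 pixels (a few mm) off what the picture shows. The tray overlay was already about 1 pixel off before I moved anything, so I put this down to calibration, and the top view agreed well. I judged the hinge and ring tilt from the pictures and did not measure it.

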